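# Clear the work rest and read its code

## Robot

A 7-joint arm with a two-finger parallel gripper is mounted at the origin on the work surface; the furniture and walls round the work are solid. World frame = base frame: x ahead of the robot, y to its left, z up, the work surface at z = 0. Lengths are in m, angles in rad, forces in N, time in s.
With the tool pointing down it reaches from about 0.425 to 0.875 m from the base axis. Payload 4.7 kg.
Tool frame: the origin (TCP) lies on the centre line of the jaws, within the pads' length; the fingertips stand 14 mm ahead of it and the grasp point (between the pads) lies 5 mm behind it; z points along the fingers, y is the direction in which the jaws open and shut (so a half turn about z gives the same grasp; the last joint's range is limited). The gripper opens to 87 mm and grips with 3 to 60 N. Pads are 19 mm wide; open, the fingers measure 117 mm over their backs; the gripper's body (75 mm by 190 mm) begins 51 mm behind the grasp point.
Start: joints at [-1.304, 0.321, -0.07, 1.45, 0.023, 1.371, -0.057], TCP at [0.163, 0.629, 0.237] pointing down, gripper open.
Joint ranges: [-2.86, 2.86], [-0.3, 2.09], [-1.38, 1.24], [0.06, 2.45], [-1.56, 4.7], [0.09, 2.05], [-2.69, 2.69]. Speed limits (rad/s): [2.57, 2.57, 3.14, 3.14, 3.14, 3.14, 3.14].

## Interface

Orientations are given as a rotation vector (axis times angle).
In Python, from bench import ctrl gives the robot as it stands. The module is installed in compiled form; this text tells all that it offers.
- The arm moves only by the tool step_arm, never from a script. Its argument "plan" is a list of rows, each a list of 3 entries, a list of its own where there are three numbers: the turn, a rotation vector about the tool's x, y, z in rad, then the shift along the tool's x, y, z in m, then the closure in counts, from 0 (fully open) to 255 (shut). In form: [[[rx, ry, rz], [x, y, z], hand], ...]. A call has exactly 10 rows; each row is the pose to reach, as a shift and turn from the pose commanded when the call began, along the tool's axes at that moment; what a row does not reach only later rows make up. A row lasts 1/8 s, in which the tool goes at most 62.5 mm and 10.7 degrees, less where a joint would pass 70% of its speed; a pose out of reach is approached as far as the arm can. A call with a gripper value outside its range is refused whole. The fingers move at their own pace and stop on an object; "squeeze" is the grip in N (left out, the last holds). Time passes only in rows, so rows that repeat a pose let the fingers close, or fill a call up. It gives the time, the measured TCP pose, the force and the opening at its end, in the units of the state.
- ctrl.get_state(): the state, without advancing time (a new reading comes with each control period).
- ctrl.get_image(name): name is "scene" or "top"; returns the picture (420x560x3 uint8, red, green, blue); there is no depth.
- ctrl.calibration(name): a dict with "fov_y" (degrees; the focal length in pixels is half the picture's height over the tangent of half this angle, whatever the lens; pixels are square), "cx", "cy" (the principal point, pixels), "rvec" (rotation vector, rad) and "tvec" (3), from world to camera coordinates, as OpenCV has them. Camera axes: x right, y down, z forward; pixel columns grow to the right and rows downward; lengths in m; the calibration is good to about 2 mm. A picture is of the moment at which its call begins. calibration takes no time and is no camera call.
- ctrl.close_job(): hands the job in, once; it reports no verdict.
Trained networks look in the newest picture that a camera, given by its name, has taken for a name from the list of things; names that differ only in an ending like _2 or _b are one class to them, and where a whole thing is asked for, a point or a joint stands for the part that bears it (a point fixed in the world has none). Each returns a list of dicts, best first, with "score" (0 to 1); they miss things now and then, are a little off and sometimes report something else, mostly with a low value. They report only what shows in the picture. A call takes as long as a camera call. They do not tell look-alikes from the thing itself.
- ctrl.cut_out(camera, label): "pixels" (420x560 bool, what is visible of it) and "rect" ([left, top, width, height] in pixels, round what is visible of it).
The state is a dict: "time": time; "joint_positions": joint angles; "qd": joint speeds; "joint_torque": joint torques, N m; "position": TCP position; "tool_rot": TCP orientation; "ft_force": force on the tool from outside, world axes, zero at the start; "torque": the same for the moment, N m; "grip_width": opening from 0.0 (shut) to 1.0 (fully open).
Only numpy, scipy, OpenCV 4.12 (cv2) and the standard library are available. Lean on these libraries where they do the work, as an engineer would, in place of code of your own. Each camera call takes 0.05 s, during which the arm holds its last target.

## Task

Use the wooden block to sweep the three metal offcuts along the ledge of the grey work rest into the catch tray at its left end, without touching the offcuts with the fingers, then lay the block flat on the bench. Next take the code reader from its round dock and log the rest as cleared: aim the reader square on at the middle of the code on the sloping panel from about 70 mm away and hold it still there for two seconds, without touching the rest with it. Finally stand the reader upright in its dock again; leave the tape measure, pipe coupling and marker pen where they are.

Things in the scene. Friction and masses are not known exactly. Their poses are not given: they have to be found in the camera images.
- stand: Grey work rest, fixed. Origin on the bench under the centre of its level ledge; x across it away from the robot, y along it to the left, z up. Ledge top 45 mm up, y -80 to 80 mm, x -40 to 40 mm, ends open; a front lip (x -44 to -40 mm) stands 6 mm above it; behind, a panel slopes up at 35 degrees from x 40, z 45 mm to x 122, z 102 mm. Over all x -44 to 122 mm
- code_plate: Aluminium plate 40 x 60 x 2 mm with a black square chequered code 24 mm wide, fixed on the middle of the sloping panel. Origin at the centre of the plate's back; z points square out of its face, 35 degrees from vertical, towards the robot; y along the ledge, x up the slope
- code (a point): Centre of the code, on the face of the code plate
- tray_floor (a point): Centre of the inner floor of the catch tray, an open steel tray fixed at the left (+y) end of the rest: inside 98 mm (x) by 94 mm (y), floor 3 mm above the bench, rim 30 mm above the bench. It touches the end of the ledge; axes as the rest's
- wood_block: Loose pine block, 65 mm (x) x 140 mm (y) x 38 mm high, lying flat on the bench. Origin at the centre of its underside; y along its length, z up. 0.22 kg
- dock: Round black dock, fixed to the bench, 104 mm across and 20 mm high with a round open recess, 84 mm across and 12 mm deep, that holds the reader with play. Origin under its centre, z up
- dock_floor (a point): Centre of the recess's floor, 8 mm above the bench
- reader: Code reader, 154 mm tall, standing window-down in the dock. Origin at the centre of its window end, z up its handle; it looks along its own -z. White round hood 64 mm across at the bottom (to z 30 mm), grey shoulder to z 62 mm, then a straight black handle 26 mm (x) by 30 mm (y) from z 62 to 152 mm, to be gripped across x or y. 0.2 kg
- offcut_a: Loose bar end, steel, 26 x 20 x 16 mm, on the ledge. Origin at the centre of its underside
- offcut_b: Loose round steel slug, 22 mm across, 16 mm high, on the ledge. Origin at the centre of its underside
- offcut_c: Loose aluminium angle offcut, 28 x 18 x 18 mm, on the ledge. Origin at the centre of its underside
- tape_measure: Yellow tape measure, 82 x 38 x 66 mm, standing on the bench to the right of the rest; leave alone. Origin at the centre of its underside
- coupling: Grey pipe coupling, 40 mm across, 48 mm high, standing to the left of the rest; leave alone. Origin at the centre of its underside
- marker: Black and red marker pen, 130 mm long, 21 mm thick, lying on the bench to the left of the rest, pointing away from the robot; leave alone. Origin at the centre of its underside
Not all that is in view belongs to the job. What is shaped like the reader but purple is not meant. There is more than one size of the dock; the job needs the larger.

How it is judged:
On the way, in this order (a step that is already met when the one before it is completed fails the run):
1. all three offcuts lie in the catch tray while the block is still held above the bench (x of offcut_a in the frame of tray_floor between -0.055 and 0.055 m and y of offcut_a in the frame of tray_floor between -0.053 and 0.053 m and z of offcut_a in the frame of tray_floor between -0.01 and 0.036 m and x of offcut_b in the frame of tray_floor between -0.055 and 0.055 m and y of offcut_b in the frame of tray_floor between -0.053 and 0.053 m and z of offcut_b in the frame of tray_floor between -0.01 and 0.036 m and x of offcut_c in the frame of tray_floor between -0.055 and 0.055 m and y of offcut_c in the frame of tray_floor between -0.053 and 0.053 m and z of offcut_c in the frame of tray_floor between -0.01 and 0.036 m and height (world z) of wood_block above 0.02 m), for 0.2 s.
2. the block lies flat on the bench, released (height (world z) of wood_block below 0.008 m and angle between wood_block's own z axis and vertical below 0.1 rad and contact force between the fingers and wood_block below 0.1 N), for 0.2 s.
3. the reader is held still for one second, looking square (within 11 degrees) at the code from 45 to 95 mm, the code within 12 mm of its axis each way (x of code in the frame of reader between -0.012 and 0.012 m and y of code in the frame of reader between -0.012 and 0.012 m and z of code in the frame of reader between -0.095 and -0.045 m and angle between the z axis of reader and the z axis of code_plate, either way round below 0.2 rad and linear speed of reader below 0.02 m/s and angular speed of reader below 0.15 rad/s), for 1 s.
At the end, for the whole second after the job is handed in: The three offcuts lie in the catch tray; the block lies flat on the bench (within 0.1 rad, underside below 8 mm); the reader stands upright (within 5 degrees) on the dock's floor, within 13 mm of its centre; all at rest; the three bystanders are within 20 mm of where they stood (x of offcut_a in the frame of tray_floor between -0.055 and 0.055 m and y of offcut_a in the frame of tray_floor between -0.053 and 0.053 m and z of offcut_a in the frame of tray_floor between -0.01 and 0.036 m and x of offcut_b in the frame of tray_floor between -0.055 and 0.055 m and y of offcut_b in the frame of tray_floor between -0.053 and 0.053 m and z of offcut_b in the frame of tray_floor between -0.01 and 0.036 m and x of offcut_c in the frame of tray_floor between -0.055 and 0.055 m and y of offcut_c in the frame of tray_floor between -0.053 and 0.053 m and z of offcut_c in the frame of tray_floor between -0.01 and 0.036 m and height (world z) of wood_block below 0.008 m and angle between wood_block's own z axis and vertical below 0.1 rad and horizontal distance between reader and dock_floor below 0.013 m and z of reader in the frame of dock_floor below 0.005 m and angle between reader's own z axis and vertical below 0.09 rad and linear speed of each of offcut_a, offcut_b, offcut_c, wood_block, reader below 0.02 m/s and distance of each of tape_measure, coupling, marker from where it was at the start of the episode below 0.02 m); the robot touches nothing.
It fails at once if the fingers touch an offcut (contact force between the fingers and offcut_a above 1 N or contact force between the fingers and offcut_b above 1 N or contact force between the fingers and offcut_c above 1 N).
It fails at once if the reader touches the work rest (contact force between reader and stand above 2 N).
It fails at once if the tape measure, coupling or marker is moved more than 20 mm (distance of any of tape_measure, coupling, marker from where it was at the start of the episode above 0.02 m).
It also fails if it takes over 72 s, if anything falls off the work surface, if the arm or the gripper's body presses on something with over 40 N, if the wrist force passes 120 N, or if a joint passes its speed limit or range.

## Working session

There is one attempt and no reset: what is moved stays moved. The work goes in short steps, Python scripts to look and compute and a tool call to move; the robot and the scene stay as the last step left them, time stands still between calls to the robot, and variables do not carry over. Pictures are saved under pics/ and viewed, and the job is handed in when it is done.

Besides the shell and the picture viewer there is one more tool, called by a JSON object that holds its "op" and its "data", one argument or row to a line. step_arm: Moves the arm, as the interface text tells. Its arguments: {"type":"object","properties":{"plan":{"type":"array"},"squeeze":{"type":"number"}},"required":["plan"]}

```bash
mkdir -p pics; python3 - <<'E'
from bench import ctrl
import cv2
for n in("scene","top"):
    im=ctrl.get_image(n); cv2.imwrite(f"pics/{n}0.png",im[:,:,::-1]); print(ctrl.calibration(n))
print(ctrl.get_state())
E
```

```text
{'fov_y': 52.84858563644355, 'cx': 281.8013747784649, 'cy': 209.27260166103204, 'rvec': array([ 0.93671229, -2.16024339,  1.31121347]), 'tvec': array([0.35642495, 0.26433487, 0.73235318])}
{'fov_y': 46.982085851939615, 'cx': 276.51904850040444, 'cy': 212.21089752315652, 'rvec': array([ 2.1266638 , -2.13666192,  0.16122275]), 'tvec': array([-0.04260832,  0.61656525,  1.54146615])}
{'time': 0.1, 'joint_positions': array([-1.3039183 ,  0.32178817, -0.07005605,  1.4515126 ,  0.02257947,
        1.37082838, -0.0569257 ]), 'qd': array([ 0.00139877, -0.00181844, -0.00152463, -0.00172768,  0.00042924,
        0.00091059, -0.00077097]), 'joint_torque': array([-1.20629584e-04, -4.92568839e+01, -4.05831356e-01, -3.13401711e+01,
       -6.42162608e-02,  3.94774158e-02,  1.07351341e-04]), 'position': array([0.16250155, 0.62887974, 0.23556541]), 'tool_rot': array([-3.96035555e-01, -3.11638808e+00,  2.74051500e-03]), 'ft_force': array([-0.80640218,  0.27650077, -0.68222024]), 'torque': array([-0.02504663,  0.01114025, -0.01620818]), 'grip_width': 1.0057300958581739}
```

View pics/scene0.png

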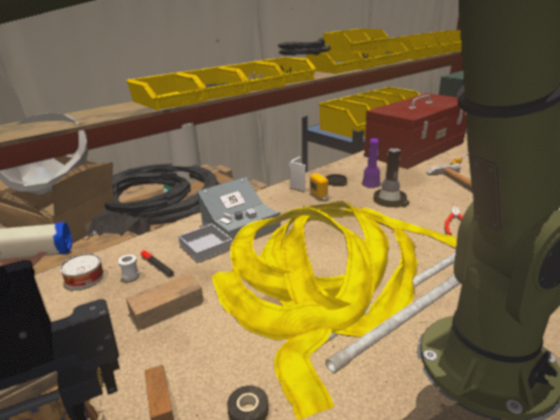

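View pics/top0.png

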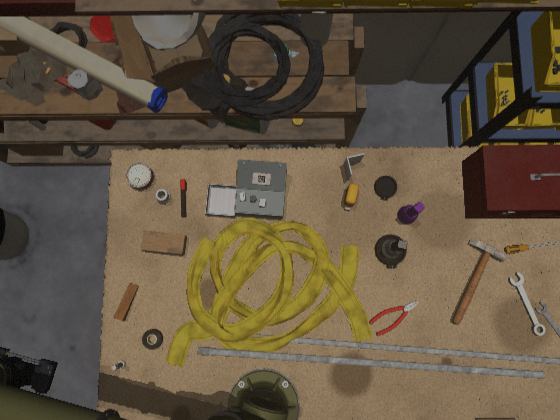

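Scene and top views: rest with tray at top-view (250,190), block at (163,243), reader in the large dock at (390,248). The purple look-alike is at (408,214) and the small dock at (385,187). Now I'll measure.

```bash
cat > h.py <<'E'
import numpy as np, cv2
from bench import ctrl
from scipy.spatial.transform import Rotation as R
def cam(n):
    c=ctrl.calibration(n); f=210/np.tan(np.radians(c['fov_y']/2))
    return np.array([[f,0,c['cx']],[0,f,c['cy']],[0,0,1]]),c['rvec'],c['tvec']
def plane(n,uv,z):
    K,r,t=cam(n); uv=np.atleast_2d(uv).astype(float); M=cv2.Rodrigues(r)[0]
    d=(np.linalg.inv(K)@np.c_[uv,np.ones(len(uv))].T).T@M; o=-M.T@t
    return o+d*((z-o[2])/d[:,2])[:,None]
def proj(n,P):
    K,r,t=cam(n); return cv2.projectPoints(np.atleast_2d(P).astype(float),r,t,K,None)[0][:,0]
E
python3 - <<'E'
from h import *
print(plane("top",[276,212],0), "cam",-cv2.Rodrigues(cam("top")[1])[0].T@cam("top")[2],-cv2.Rodrigues(cam("scene")[1])[0].T@cam("scene")[2])
hz=dict(stand=.045,code_plate=.07,tray_floor=.03,wood_block=.038,dock=.02,reader=.15,offcut_a=.061,offcut_b=.061,offcut_c=.063,tape_measure=.066,coupling=.048,marker=.02)
masks={}
for cam_ in("top","scene"):
  ctrl.get_image(cam_)
  for l in hz:
    for i,d in enumerate(ctrl.cut_out(cam_,l)):
        m=d['pixels']; masks[f"{cam_}_{l}_{i}"]=m
        c=np.argwhere(m)[:,::-1].mean(0)
        box=cv2.minAreaRect(np.argwhere(m)[:,::-1].astype(np.float32))
        print(cam_,l,i,round(d['score'],2),d['rect'],m.sum(),c.round(1),plane(cam_,c,hz[l])[0].round(3),np.round(box[1],1),round(box[2],1))
np.savez("m.npz",**masks)
E
```

```text
[[ 0.62525821 -0.04318892  0.        ]] cam [ 0.35928688 -0.06280349  1.62020206] [-0.16492468  0.61242477  0.57531609]
top stand 0 0.64 [207.1, 159.2, 82.4, 58.2] 3472 [250.1 191.3] [0.688 0.042 0.045] [78.2 57.7] 3.9
top stand 1 0.32 [204.8, 182.8, 28.7, 35.9] 936 [220.7 200.5] [0.658 0.14  0.045] [30.5 32.4] 5.2
top code_plate 0 0.59 [251.2, 175.2, 22.1, 9.9] 196 [260.7 178.4] [0.726 0.006 0.07 ] [11. 18.] 90.0
top tray_floor 0 0.58 [203.1, 183.2, 30.3, 34.3] 941 [220.4 200.5] [0.66  0.143 0.03 ] [31.1 31.7] 4.4
top wood_block 0 0.92 [142.3, 230.3, 43.5, 24.4] 883 [163.7 242.7] [0.519 0.326 0.038] [44.5 20.3] 7.1
top dock 0 0.91 [376.4, 176.0, 21.6, 26.5] 415 [385.4 187.1] [ 0.705 -0.413  0.02 ] [21.9 21.2] 45.0
top dock 1 0.73 [374.4, 234.7, 33.5, 33.9] 400 [387.9 252. ] [ 0.486 -0.413  0.02 ] [30.  30.7] 40.6
top dock 2 0.28 [343.3, 184.0, 17.9, 28.1] 290 [350.9 195.5] [ 0.677 -0.296  0.02 ] [12.1 27.4] 14.0
top reader 0 0.68 [394.9, 198.1, 30.0, 26.6] 377 [409.3 213. ] [ 0.595 -0.455  0.15 ] [18.4 26.9] 45.0
top reader 1 0.54 [383.2, 238.5, 22.2, 19.8] 361 [392.8 248.1] [ 0.488
[... 2010 characters left out ...]
 24.0, 19.9] 244 [231.9 199.7] [0.737 0.001 0.063] [13.  20.6] 71.6
scene offcut_c 1 0.45 [234.2, 211.5, 8.8, 8.2] 51 [237.5 215.1] [0.65  0.047 0.063] [7.6 7.2] 63.4
scene tape_measure 0 0.82 [307.6, 173.6, 21.8, 29.5] 429 [318.4 186.5] [ 0.622 -0.232  0.066] [27.6 19.8] 82.4
scene tape_measure 1 0.69 [223.2, 195.3, 19.4, 12.0] 233 [231.9 199.8] [0.731 0.005 0.066] [12.2 20.9] 74.1
scene tape_measure 2 0.51 [180.9, 221.3, 53.2, 42.8] 1316 [204.6 242.6] [0.588 0.188 0.066] [31.8 50.3] 69.0
scene coupling 0 0.96 [113.7, 252.5, 27.8, 26.4] 395 [127.6 266.6] [0.649 0.352 0.048] [25.3 18.1] 72.9
scene marker 0 0.75 [142.8, 247.8, 30.8, 29.6] 251 [157.7 264. ] [0.652 0.282 0.02 ] [38.8  7.7] 35.5
```

```bash
python3 - <<'E'
import cv2
a=cv2.imread("pics/top0.png")
cv2.imwrite("pics/topA.png",cv2.resize(a[150:260,110:310],None,fx=4,fy=4,interpolation=cv2.INTER_CUBIC))
cv2.imwrite("pics/topB.png",cv2.resize(a[150:280,330:450],None,fx=4,fy=4,interpolation=cv2.INTER_CUBIC))
b=cv2.imread("pics/scene0.png")
cv2.imwrite("pics/scA.png",cv2.resize(b[160:340,90:290],None,fx=3.3,fy=3.3,interpolation=cv2.INTER_CUBIC))
E
```

```text
(no output)
```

View pics/topA.png

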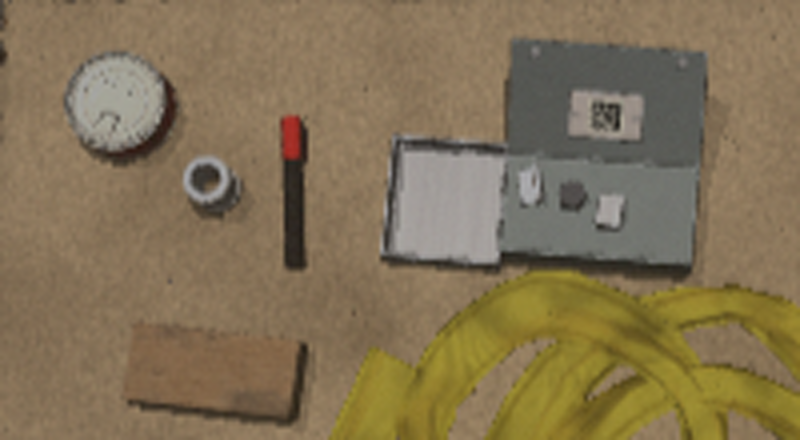

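View pics/topB.png

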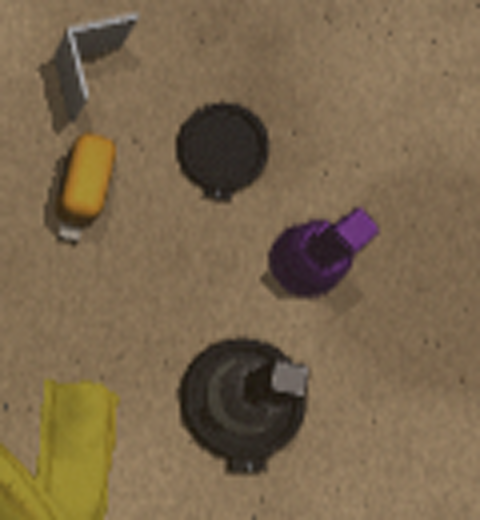

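View pics/scA.png

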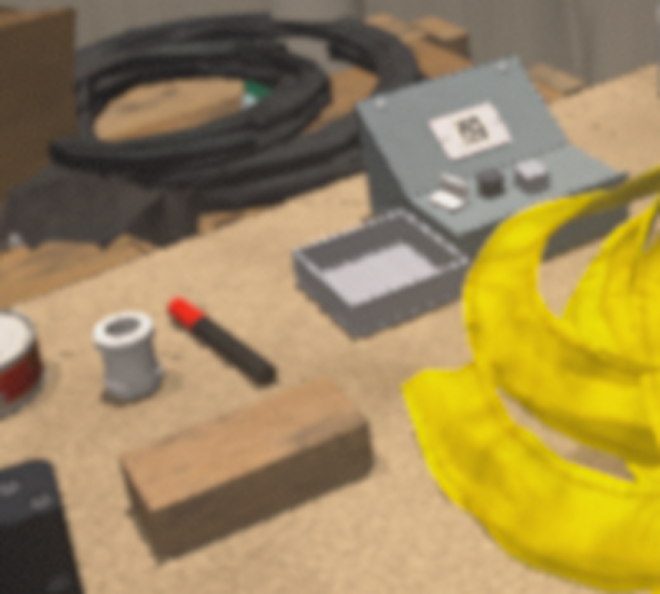

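```bash
cat > fit.py <<'E'
from h import *
from scipy.optimize import least_squares
def up(n,U):
    s,o=((4,(110,150)) if n=="top" else (3.3,(90,160)))
    return (np.array(U,float)+.5)/s-.5+np.array(o)
S=[("top",(512,40),(122,80,102)),("top",(706,53),(122,-80,102)),("top",(695,167),(40,-80,45)),("top",(507,157),(40,80,45)),("top",(605,117),(79.9,0,75.1)),("top",(690,266),(-44,-80,51)),
("scene",(360,100),(122,80,102)),("scene",(515,60),(122,-80,102)),("scene",(473,129),(79.9,0,75.1)),("scene",(628,178),(-44,-80,51))]
B=[("top",(134,324),(32.5,70,38)),("top",(306,342),(32.5,-70,38)),("top",(297,421),(-32.5,-70,38)),("top",(124,402),(-32.5,70,38)),
("scene",(122,460),(32.5,70,38)),("scene",(325,380),(32.5,-70,38)),("scene",(370,428),(-32.5,-70,38)),("scene",(152,510),(-32.5,70,38))]
def fit(L,x0):
    def w(p,l): 
        c,s=np.cos(p[2]),np.sin(p[2]); l=np.array(l)/1000
        return np.array([p[0]+c*l[0]-s*l[1],p[1]+s*l[0]+c*l[1],l[2]])
    f=lambda p:np.concatenate([proj(n,w(p,l))[0]-up(n,u) for n,u,l in L])
    r=least_squares(f,x0,loss='soft_l1'); return r.x,f(r.x).reshape(-1,2).round(1)
if __name__=="__main__":
    for L,x0 in((S,(.65,0,0)),(B,(.52,.32,0))):
        x,r=fit(L,x0); print(x.round(4)); print(r.tolist())
E
python3 fit.py
```

```text
[ 0.6519  0.0123 -0.0855]
[[-0.7, 0.4], [0.0, 0.9], [0.7, 0.7], [-0.2, -0.5], [-0.1, -2.4], [-0.1, 0.6], [-1.1, 1.1], [0.8, -1.4], [-1.6, -1.9], [1.2, -2.0]]
[ 0.519   0.3324 -0.1183]
[[-0.5, -0.2], [-1.7, 0.1], [-2.4, -0.1], [-1.2, -0.1], [-0.9, -1.2], [1.7, -1.7], [1.2, -1.6], [0.6, 1.0]]
```

```bash
python3 - <<'E'
from fit import *
L=[s for s in S if s[2][0]!=79.9]
x,r=fit(L,(.65,0,0)); print("stand",x.round(4),r.tolist())
for nm,sel in(("top",[s for s in L if s[0]=="top"]),("scene",[s for s in L if s[0]=="scene"])): print(nm,fit(sel,x)[0].round(4))
c,s=np.cos(x[2]),np.sin(x[2]); M=np.array([[c,s],[-s,c]])
for nm,u in(("c",(530,185)),("b",(572,195)),("a",(610,211)),("c.l",(517,185)),("a.r",(625,211)),("trayTL",(393,137)),("trayBL",(383,261)),("trayBR",(499,265))):
    z=.03 if "tray" in nm else .055
    print(nm,(M@(plane("top",up("top",u),z)[0,:2]-x[:2])).round(4))
# code triangulate
o=[];A=[]
for n,u in(("top",(605,117)),("scene",(473,129))):
    a=plane(n,up(n,u),0)[0];b=plane(n,up(n,u),.2)[0];d=(b-a)/np.linalg.norm(b-a);P=np.eye(3)-np.outer(d,d);A.append(P);o.append(P@a)
p=np.linalg.lstsq(np.vstack(A),np.concatenate(o),rcond=None)[0];print("code",p.round(4),(M@(p[:2]-x[:2])).round(4))
for nm,sel in(("top",B[:4]),("scene",B[4:])): print("block",nm,fit(sel,(.519,.332,-.11))[0].round(4))
st=ctrl.get_state();print(R.from_rotvec(st['tool_rot']).as_matrix().round(4),st['position'])
# hood: dock ring etc
for nm,u in(("dockL",(180,400)),("dockR",(306,400)),("dockT",(243,338)),("dockB",(243,462))):
    print(nm,plane("top",(np.array(u)+.5)/4-.5+np.array([330,150]),.02)[0].round(4))
E
```

```text
stand [ 0.6533  0.0126 -0.0869] [[-0.7, -0.1], [-0.0, 0.5], [0.6, 0.3], [-0.2, -1.0], [-0.2, 0.2], [-1.5, 0.9], [0.5, -1.5], [0.7, -2.1]]
top [ 0.6532  0.0118 -0.0791]
scene [ 0.6502  0.0186 -0.1308]
c [0.0127 0.0566]
b [0.0071 0.0212]
a [-0.0037 -0.0112]
c.l [0.0118 0.0673]
a.r [-0.0027 -0.0235]
trayTL [0.0492 0.1783]
trayBL [-0.0568  0.1754]
trayBR [-0.0523  0.0785]
code [0.7242 0.0054 0.0716] [ 0.0713 -0.001 ]
block top [ 0.5188  0.3275 -0.1079]
block scene [ 0.5172  0.335  -0.1193]
[[-9.682e-01  2.501e-01  1.000e-04]
 [ 2.501e-01  9.682e-01  0.000e+00]
 [-1.000e-04  1.000e-04 -1.000e+00]] [0.16262456 0.62934144 0.23657597]
dockL [ 0.4941 -0.3691  0.02  ]
dockR [ 0.4936 -0.4729  0.02  ]
dockT [ 0.5453 -0.4232  0.02  ]
dockB [ 0.4428 -0.4189  0.02  ]
```

```bash
cat >> h.py <<'E'
import sys
def Rdown(yaw, tilt=None):
    "tool down, tool y at world angle yaw"
    y=np.array([np.cos(yaw),np.sin(yaw),0]); z=np.array([0,0,-1.]); return np.stack([np.cross(y,z),y,z],1)
def rel(p1,R1,p0=None,R0=None):
    s=ctrl.get_state()
    p0=s['position'] if p0 is None else np.array(p0); R0=R.from_rotvec(s['tool_rot']).as_matrix() if R0 is None else R0
    rv=R.from_matrix(R0.T@R1).as_rotvec(); d=R0.T@(np.array(p1)-p0)
    print("t",round(s['time'],2),"rv",rv.round(4).tolist(),"d",d.round(4).tolist(), "q",s['joint_positions'].round(2).tolist())
E
python3 -c "
from h import *
rel([.5185,.331,.15],Rdown(-.113))"
```

```text
t 1.4 rv [0.0001, 0.0, 1.431] d [-0.4192, -0.1998, 0.0866] q [-1.3, 0.32, -0.07, 1.45, 0.02, 1.37, -0.06]
```

{"op": "step_arm", "data": {
  "plan": [
    [[0,0,0.16],[-0.047,-0.022,0.0],0],
    [[0,0,0.32],[-0.093,-0.044,0.0],0],
    [[0,0,0.48],[-0.14,-0.067,0.0],0],
    [[0,0,0.64],[-0.187,-0.089,0.01],0],
    [[0,0,0.8],[-0.233,-0.111,0.02],0],
    [[0,0,0.96],[-0.28,-0.133,0.035],0],
    [[0,0,1.12],[-0.327,-0.155,0.05],0],
    [[0,0,1.28],[-0.373,-0.178,0.07],0],
    [[0,0,1.431],[-0.419,-0.2,0.086],0],
    [[0,0,1.431],[-0.419,-0.2,0.086],0]
  ],
  "squeeze": 40
}}

```text
time: 2.65
position: [0.5215, 0.3251, 0.1492]
tool_rot: [2.351, 2.079, -0.004]
ft_force: [0.2, -0.0, 0.8]
grip_width: 0.998
```

```bash
python3 - <<'E'
from h import *
a=ctrl.get_image("top"); b=ctrl.get_image("scene")
o=np.hstack([cv2.resize(a[150:270,110:310],(400,240),interpolation=2),cv2.resize(b[160:340,90:290],(400,360),interpolation=2)[:240]]) 
cv2.imwrite("pics/t1.png",cv2.resize(a[150:300,110:310],None,fx=4,fy=4,interpolation=2)[:,:,::-1])
cv2.imwrite("pics/s1.png",b[:,:,::-1])
rel([.5185,.331,.024],Rdown(-.113))
E
```

```text
t 2.75 rv [-0.0006, -0.0001, -0.0006] d [0.0003, 0.0002, 0.1264] q [-0.89, 0.31, 0.34, 1.66, -0.11, 1.19, -0.64]
```

View pics/t1.png

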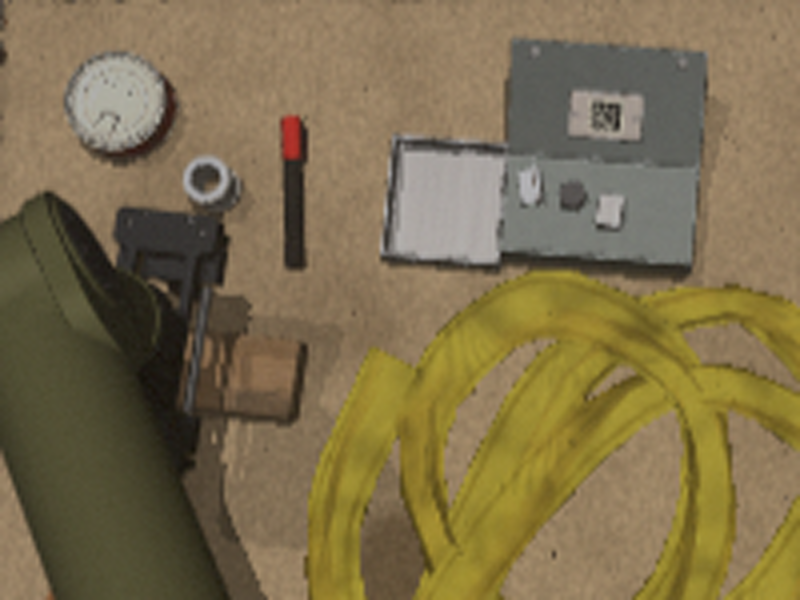

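View pics/s1.png

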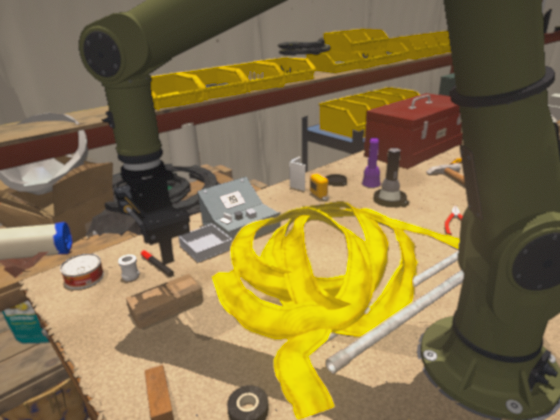

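Gripper is over the block (top view ~(205,330) in the crop), and the joints have settled. I'll descend and grip.

{"op": "step_arm", "data": {
  "plan": [
    [[0,0,0],[0,0,0.025],0],
    [[0,0,0],[0,0,0.05],0],
    [[0,0,0],[0,0,0.075],0],
    [[0,0,0],[0,0,0.1],0],
    [[0,0,0],[0,0,0.115],0],
    [[0,0,0],[0,0,0.126],0],
    [[0,0,0],[0,0,0.126],0],
    [[0,0,0],[0,0,0.126],255],
    [[0,0,0],[0,0,0.126],255],
    [[0,0,0],[0,0,0.126],255]
  ],
  "squeeze": 40
}}

```text
time: 4.0
position: [0.5192, 0.3311, 0.0254]
tool_rot: [2.343, 2.092, 0.003]
ft_force: [0.5, 0.8, 1.8]
grip_width: 0.75
```

{"op": "step_arm", "data": {
  "plan": [
    [[0,0,0],[0,0,0],255],
    [[0,0,0],[0,0,0],255],
    [[0,0,0],[0,0,0],255],
    [[0,0,0],[0,0,-0.02],255],
    [[0,0,0],[0,0,-0.05],255],
    [[0,0,0],[0,0,-0.08],255],
    [[0,0,0],[0,0,-0.11],255],
    [[0,0,0],[0,0,-0.14],255],
    [[0,0,0],[0,0,-0.16],255],
    [[0,0,0],[0,0,-0.16],255]
  ]
}}

```text
time: 5.25
position: [0.5187, 0.3314, 0.1861]
tool_rot: [-2.343, -2.093, -0.004]
ft_force: [0.7, 1.0, -2.9]
grip_width: 0.747
```

```bash
python3 - <<'E'
from h import *
a=ctrl.get_image("scene")
cv2.imwrite("pics/s2.png",cv2.resize(a[120:340,50:330],None,fx=2.8,fy=2.7,interpolation=2)[:,:,::-1])
s=ctrl.get_state();print(s['grip_width'],s['position'],s['ft_force'])
x,y,yaw=.653,.012,-.081
P=np.array([x,y])+np.array([[np.cos(yaw),-np.sin(yaw)],[np.sin(yaw),np.cos(yaw)]])@[-.000,-.12]
print(P)
rel([*P,.19],Rdown(-.081))
E
```

```text
0.7461755482532755 [0.51793392 0.33092499 0.18451866] [ 0.07055353 -0.08940313 -3.54447929]
[ 0.64329063 -0.10760656]
t 5.3 rv [-0.0003, -0.0001, -0.0318] d [-0.4216, 0.1739, -0.0056] q [-0.9, 0.28, 0.35, 1.63, -0.1, 1.25, -0.65]
```

View pics/s2.png

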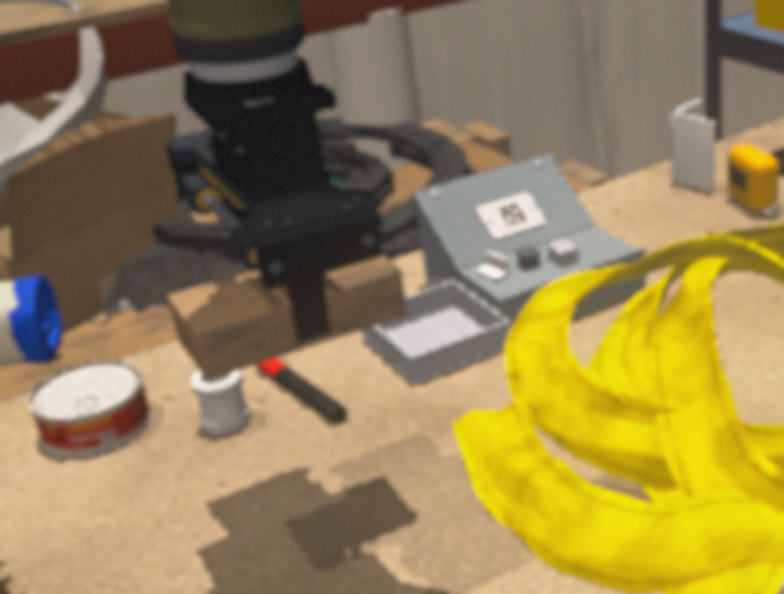

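```bash
python3 - <<'E'
from h import *
for u in((250,218),(285,222),(300,222),(325,235),(350,250)):
    for z in(0,.05,.1):
        p=plane("top",u,z)[0]; print(u,z,p.round(3),proj("scene",p)[0].round(0))
E
```

```text
(250, 218) 0 [0.605 0.045 0.   ] [250. 242.]
(250, 218) 0.05 [0.598 0.042 0.05 ] [252. 226.]
(250, 218) 0.1 [0.59  0.038 0.1  ] [253. 209.]
(285, 222) 0 [ 0.591 -0.074  0.   ] [287. 228.]
(285, 222) 0.05 [ 0.584 -0.073  0.05 ] [288. 213.]
(285, 222) 0.1 [ 0.576 -0.073  0.1  ] [290. 197.]
(300, 222) 0 [ 0.59  -0.124  0.   ] [300. 222.]
(300, 222) 0.05 [ 0.583 -0.122  0.05 ] [301. 207.]
(300, 222) 0.1 [ 0.576 -0.121  0.1  ] [302. 192.]
(325, 235) 0 [ 0.546 -0.208  0.   ] [331. 217.]
(325, 235) 0.05 [ 0.54  -0.203  0.05 ] [332. 203.]
(325, 235) 0.1 [ 0.534 -0.199  0.1  ] [333. 188.]
(350, 250) 0 [ 0.495 -0.291  0.   ] [364. 214.]
(350, 250) 0.05 [ 0.491 -0.284  0.05 ] [364. 199.]
(350, 250) 0.1 [ 0.487 -0.277  0.1  ] [365. 184.]
```

```bash
python3 - <<'E'
import cv2
a=cv2.imread("pics/scene0.png");cv2.imwrite("pics/s3.png",cv2.resize(a[180:300,200:440],None,fx=3.3,fy=3.3,interpolation=2))
E
```

```text
(no output)
```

View pics/s3.png

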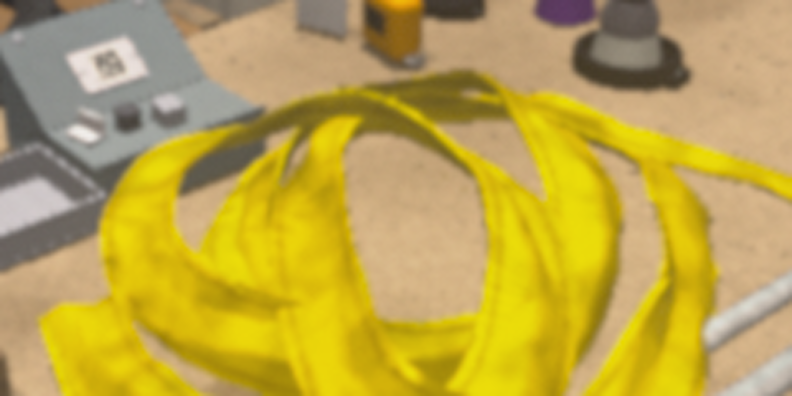

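{"op": "step_arm", "data": {
  "plan": [
    [[0,0,-0.003],[-0.025,0.01,-0.006],255],
    [[0,0,-0.007],[-0.075,0.031,-0.01],255],
    [[0,0,-0.01],[-0.125,0.052,-0.01],255],
    [[0,0,-0.014],[-0.175,0.073,-0.01],255],
    [[0,0,-0.018],[-0.225,0.094,-0.01],255],
    [[0,0,-0.022],[-0.275,0.115,-0.01],255],
    [[0,0,-0.025],[-0.325,0.135,-0.01],255],
    [[0,0,-0.029],[-0.37,0.154,-0.01],255],
    [[0,0,-0.032],[-0.405,0.169,-0.006],255],
    [[0,0,-0.032],[-0.4216,0.176,-0.006],255]
  ]
}}

```text
time: 6.55
position: [0.6443, -0.1106, 0.1883]
tool_rot: [-2.312, -2.124, 0.006]
ft_force: [-0.3, 0.9, -2.8]
grip_width: 0.748
```

```bash
python3 - <<'E'
from h import *
a=ctrl.get_image("top")
cv2.imwrite("pics/t4.png",cv2.resize(a[130:270,190:350],None,fx=4,fy=4,interpolation=2)[:,:,::-1])
b=ctrl.get_image("scene")
cv2.imwrite("pics/s4.png",cv2.resize(b[100:290,150:400],None,fx=3,fy=3,interpolation=2)[:,:,::-1])
s=ctrl.get_state();print(s['position'])
x,y,yaw=.653,.012,-.081
P=np.array([x,y])+np.array([[np.cos(yaw),-np.sin(yaw)],[np.sin(yaw),np.cos(yaw)]])@[.002,-.12]
print(P)
rel([*P,.045+.025+.004],Rdown(-.081))
E
```

```text
[ 0.6448587  -0.10987418  0.18925712]
[ 0.64528407 -0.10776838]
t 6.65 rv [-0.0023, 0.0012, -0.0033] d [0.0023, 0.0005, 0.1153] q [-0.32, 0.39, 0.58, 1.52, -0.22, 1.3, 0.2]
```

View pics/t4.png

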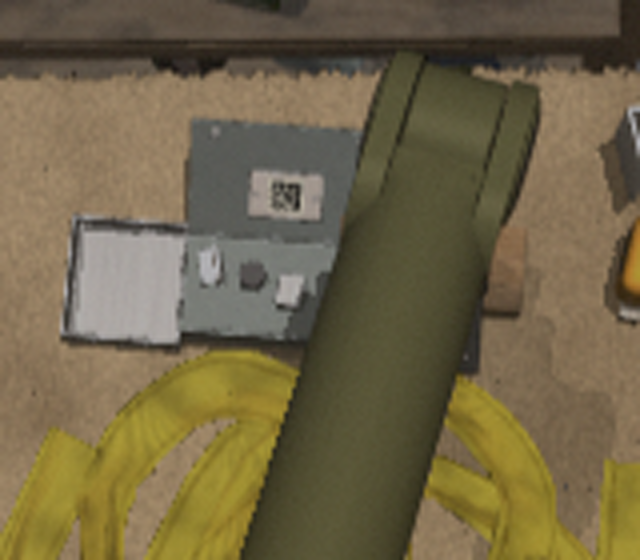

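View pics/s4.png

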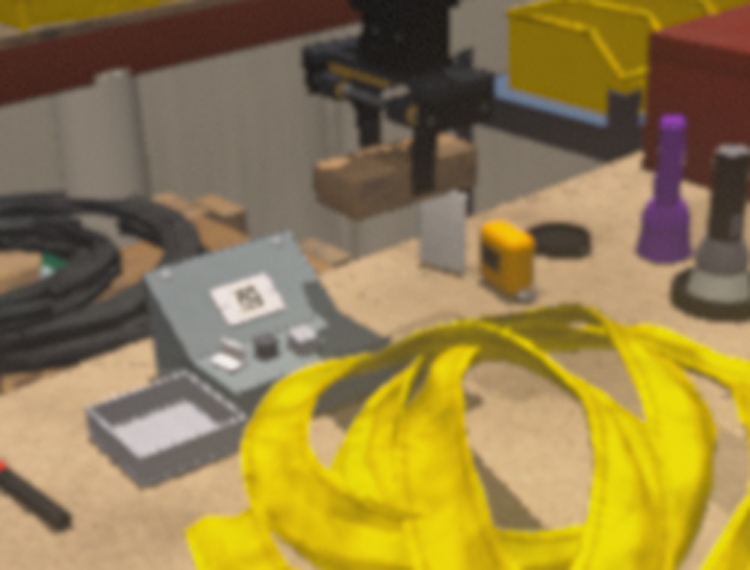

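The block is held level over the right end of the rest, offcuts undisturbed. I'll lower it to just above the ledge.

{"op": "step_arm", "data": {
  "plan": [
    [[0,0,0],[0.002,0,0.015],255],
    [[0,0,0],[0.002,0,0.035],255],
    [[0,0,0],[0.002,0,0.055],255],
    [[0,0,-0.002],[0.002,0,0.075],255],
    [[0,0,-0.003],[0.002,0,0.09],255],
    [[0,0,-0.003],[0.002,0,0.1],255],
    [[0,0,-0.003],[0.002,0,0.106],255],
    [[0,0,-0.003],[0.002,0,0.111],255],
    [[0,0,-0.003],[0.002,0,0.113],255],
    [[0,0,-0.003],[0.002,0,0.113],255]
  ]
}}

```text
time: 7.9
position: [0.6459, -0.1058, 0.0778]
tool_rot: [2.306, 2.133, 0.001]
ft_force: [-0.1, -0.4, -2.6]
grip_width: 0.742
```

```bash
python3 - <<'E'
from h import *
a=ctrl.get_image("top")
cv2.imwrite("pics/t5.png",cv2.resize(a[150:250,200:340],None,fx=5,fy=5,interpolation=2)[:,:,::-1])
b=ctrl.get_image("scene")
cv2.imwrite("pics/s5.png",cv2.resize(b[140:290,170:350],None,fx=4,fy=4,interpolation=2)[:,:,::-1])
s=ctrl.get_state();print(s['position'],s['ft_force'])
x,y,yaw=.653,.012,-.081
for ly in(-.12,.0,.025):
  P=np.array([x,y])+np.array([[np.cos(yaw),-np.sin(yaw)],[np.sin(yaw),np.cos(yaw)]])@[.002,ly]
  rel([*P,.045+.025+.003],Rdown(-.081))
E
```

```text
[ 0.64605361 -0.10584511  0.07798286] [ 0.12328059 -0.43328017 -2.50855324]
t 8.0 rv [0.0008, -0.0002, 0.003] d [-0.002, -0.0006, 0.005] q [-0.3, 0.49, 0.54, 1.63, -0.27, 1.1, 0.24]
t 8.0 rv [0.0008, -0.0002, 0.003] d [0.118, -0.0003, 0.005] q [-0.3, 0.49, 0.54, 1.63, -0.27, 1.1, 0.24]
t 8.0 rv [0.0008, -0.0002, 0.003] d [0.143, -0.0002, 0.005] q [-0.3, 0.49, 0.54, 1.63, -0.27, 1.1, 0.24]
```

View pics/t5.png

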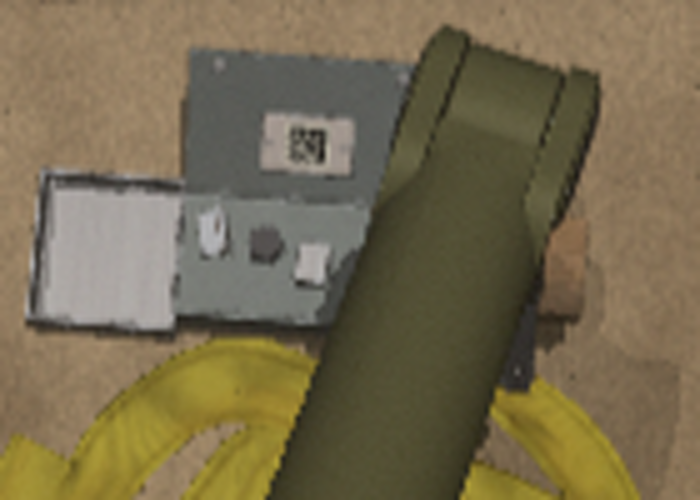

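View pics/s5.png

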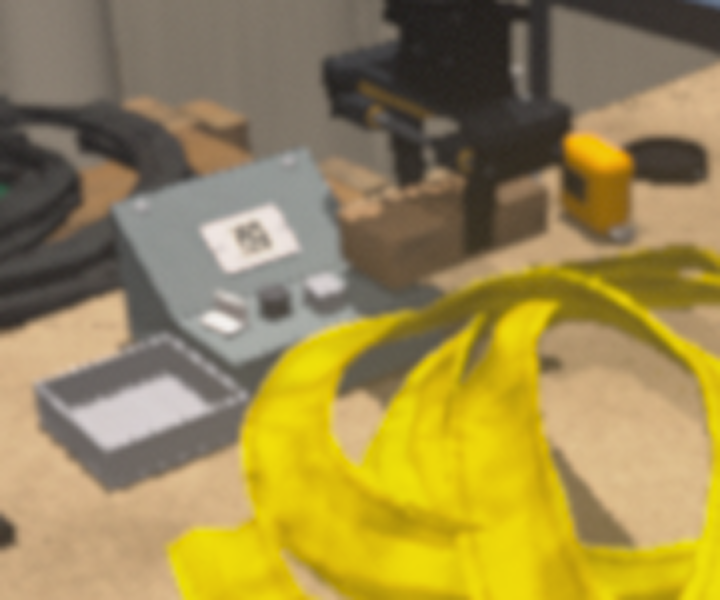

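{"op": "step_arm", "data": {
  "plan": [
    [[0,0,0.003],[0,0,0.002],255],
    [[0,0,0.003],[0,0,0.004],255],
    [[0,0,0.003],[0.005,0,0.004],255],
    [[0,0,0.003],[0.015,0,0.004],255],
    [[0,0,0.003],[0.025,0,0.004],255],
    [[0,0,0.003],[0.035,0,0.004],255],
    [[0,0,0.003],[0.044,0,0.004],255],
    [[0,0,0.003],[0.052,0,0.004],255],
    [[0,0,0.003],[0.06,0,0.004],255],
    [[0,0,0.003],[0.068,0,0.004],255]
  ]
}}

```text
time: 9.25
position: [0.6511, -0.0378, 0.0736]
tool_rot: [2.31, 2.129, -0.0]
ft_force: [-0.1, -1.0, -3.2]
grip_width: 0.745
```

```bash
python3 - <<'E'
from h import *
b=ctrl.get_image("scene")
cv2.imwrite("pics/s6.png",cv2.resize(b[140:290,170:350],None,fx=4,fy=4,interpolation=2)[:,:,::-1])
s=ctrl.get_state();print(s['time'],s['position'],s['ft_force'],s['grip_width'])
E
```

```text
9.3 [ 0.65130652 -0.0359078   0.07353794] [-0.03818968  0.63682936 -2.80092885] 0.7435265055883079
```

View pics/s6.png

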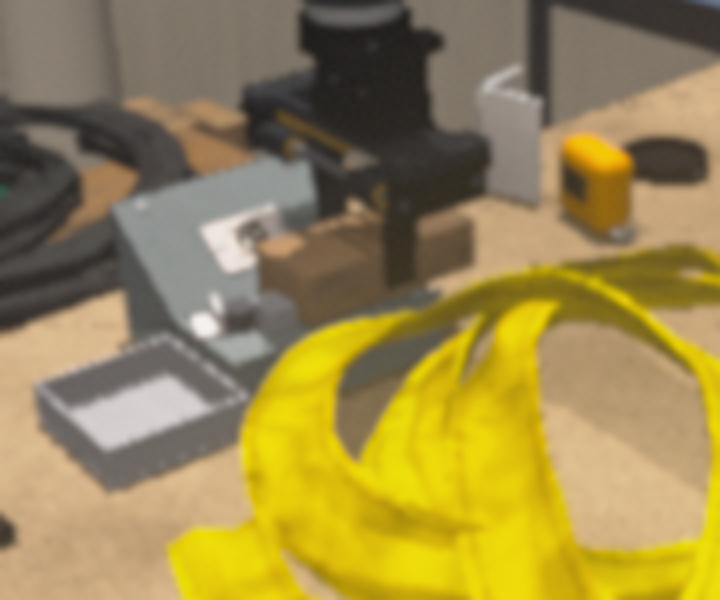

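The block is pushing all three, no binding. Continuing the sweep.

{"op": "step_arm", "data": {
  "plan": [
    [[0,0,0],[0.008,0,0],255],
    [[0,0,0],[0.016,0,0],255],
    [[0,0,0],[0.024,0,0],255],
    [[0,0,0],[0.032,0,0],255],
    [[0,0,0],[0.04,0,0],255],
    [[0,0,0],[0.048,0,0],255],
    [[0,0,0],[0.056,0,0],255],
    [[0,0,0],[0.064,0,0],255],
    [[0,0,0],[0.072,0,0],255],
    [[0,0,0],[0.079,0,0],255]
  ]
}}

```text
time: 10.55
position: [0.6575, 0.0414, 0.0736]
tool_rot: [-2.309, -2.13, -0.0]
ft_force: [0.1, 0.4, -3.0]
grip_width: 0.746
```

```bash
python3 - <<'E'
from h import *
b=ctrl.get_image("scene")
cv2.imwrite("pics/s7.png",cv2.resize(b[140:290,150:330],None,fx=4,fy=4,interpolation=2)[:,:,::-1])
a=ctrl.get_image("top")
cv2.imwrite("pics/t7.png",cv2.resize(a[150:250,190:330],None,fx=5,fy=5,interpolation=2)[:,:,::-1])
s=ctrl.get_state();print(s['time'],s['position'],s['ft_force'],s['grip_width'])
E
```

```text
10.65 [0.65754519 0.04232438 0.07352147] [ 0.14565121 -0.25157519 -2.38407835] 0.7441423621227872
```

View pics/s7.png

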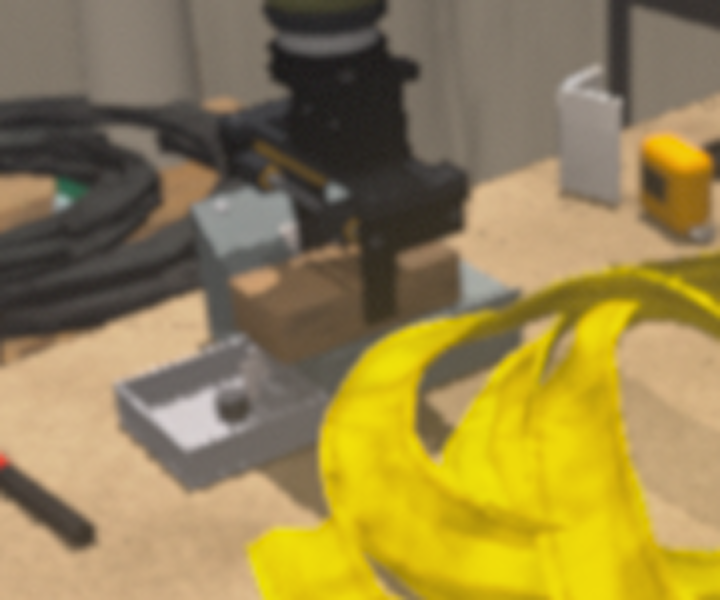

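View pics/t7.png

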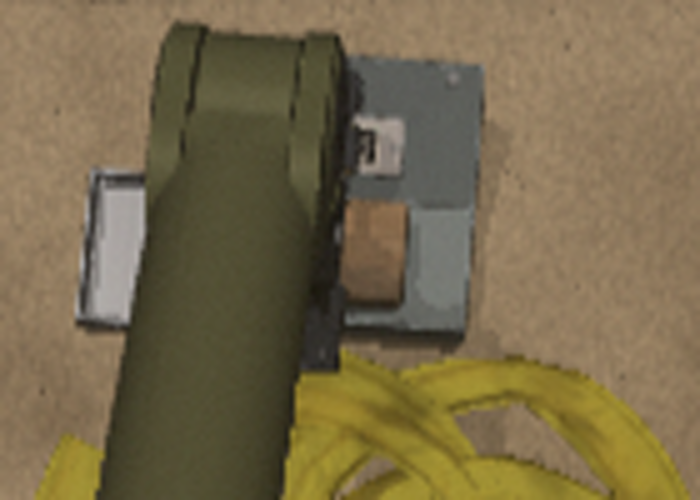

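{"op": "step_arm", "data": {
  "plan": [
    [[0,0,0],[0,0,-0.005],255],
    [[0,0,0],[0,0,-0.02],255],
    [[0,0,0],[0,0,-0.045],255],
    [[0,0,0],[0,0,-0.07],255],
    [[0,0,0],[0,0,-0.095],255],
    [[0,0,0],[0,0,-0.115],255],
    [[0,0,0],[-0.03,0,-0.125],255],
    [[0,0,0],[-0.07,0,-0.125],255],
    [[0,0,0],[-0.1,0,-0.125],255],
    [[0,0,0],[-0.11,0,-0.125],255]
  ]
}}

```text
time: 11.9
position: [0.6481, -0.0723, 0.1995]
tool_rot: [2.313, 2.124, -0.0]
ft_force: [0.2, 0.4, -2.2]
grip_width: 0.742
```

```bash
python3 - <<'E'
from h import *
a=ctrl.get_image("top")
cv2.imwrite("pics/t8.png",cv2.resize(a[150:250,190:330],None,fx=5,fy=5,interpolation=2)[:,:,::-1])
b=ctrl.get_image("scene")
cv2.imwrite("pics/s8.png",cv2.resize(b[140:290,150:330],None,fx=4,fy=4,interpolation=2)[:,:,::-1])
s=ctrl.get_state();print(s['time'],s['position'],s['ft_force'],s['grip_width'])
rel([.520,.330,.185],Rdown(-.113))
E
```

```text
12.0 [ 0.64848371 -0.06997793  0.19902073] [-0.25491851  1.48920508 -2.26889447] 0.7481122876444039
t 12.0 rv [0.0004, -0.0002, 0.0299] d [0.3879, -0.1612, 0.014] q [-0.38, 0.38, 0.58, 1.52, -0.21, 1.31, 0.14]
```

View pics/t8.png

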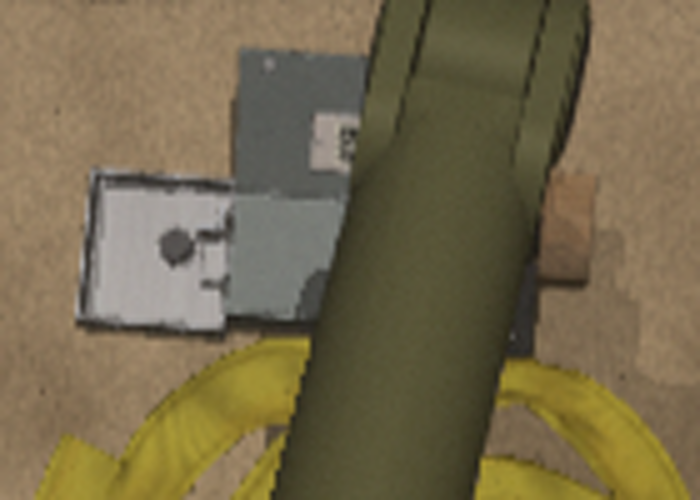

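View pics/s8.png

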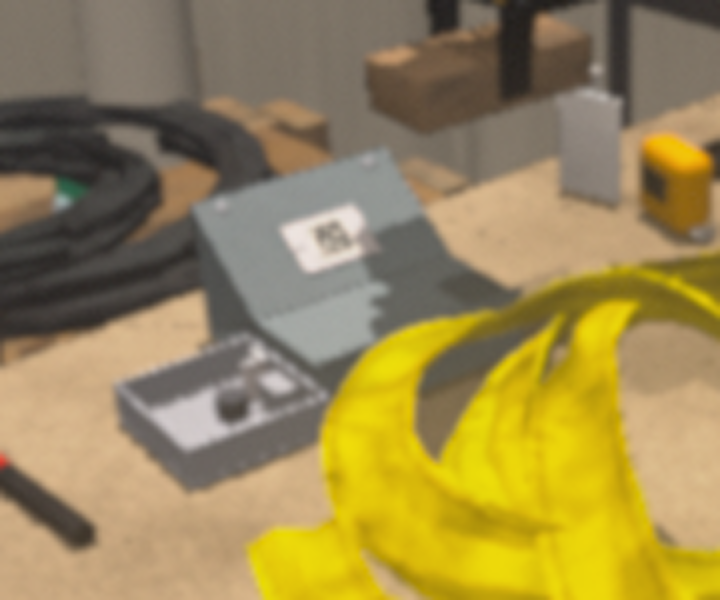

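All three offcuts show in the tray (scene crop (235,403), (275,383), (255,358)) and the ledge is clear. Next I'll return the block to its place.

{"op": "step_arm", "data": {
  "plan": [
    [[0,0,0.003],[0.02,-0.008,0],255],
    [[0,0,0.006],[0.065,-0.027,0],255],
    [[0,0,0.009],[0.115,-0.048,0],255],
    [[0,0,0.012],[0.165,-0.069,0],255],
    [[0,0,0.016],[0.215,-0.089,0],255],
    [[0,0,0.02],[0.265,-0.11,0],255],
    [[0,0,0.024],[0.31,-0.129,0.005],255],
    [[0,0,0.027],[0.35,-0.146,0.01],255],
    [[0,0,0.03],[0.378,-0.157,0.014],255],
    [[0,0,0.03],[0.388,-0.161,0.014],255]
  ]
}}

```text
time: 13.25
position: [0.5167, 0.3352, 0.184]
tool_rot: [-2.333, -2.101, 0.001]
ft_force: [0.5, -0.4, -2.8]
grip_width: 0.747
```

{"op": "step_arm", "data": {
  "plan": [
    [[0,0,0],[0,0,0.02],255],
    [[0,0,0],[0,0,0.045],255],
    [[0,0,0],[0,0,0.07],255],
    [[0,0,0],[0,0,0.095],255],
    [[0,0,0],[0,0,0.115],255],
    [[0,0,0],[0,0,0.13],255],
    [[0,0,0],[0,0,0.14],255],
    [[0,0,0],[0,0,0.147],255],
    [[0,0,0],[0,0,0.15],255],
    [[0,0,0],[0,0,0.15],255]
  ]
}}

```text
time: 14.5
position: [0.5197, 0.331, 0.0349]
tool_rot: [2.341, 2.095, 0.001]
ft_force: [-0.7, -0.0, -2.2]
grip_width: 0.742
```

```bash
python3 - <<'E'
from h import *
rel([.520,.330,.025],Rdown(-.113)); s=ctrl.get_state();print(s['position'],s['ft_force'])
E
```

```text
t 14.5 rv [0.0004, -0.0004, 0.0022] d [-0.001, 0.0004, 0.0099] q [-0.9, 0.43, 0.35, 1.76, -0.18, 0.98, -0.59]
[0.51966125 0.3310184  0.0348547 ] [-0.69358166 -0.01736753 -2.16438591]
```

{"op": "step_arm", "data": {
  "plan": [
    [[0,0,0],[0,0,0.004],255],
    [[0,0,0],[0,0,0.0075],255],
    [[0,0,0],[0,0,0.0095],255],
    [[0,0,0],[0,0,0.0095],255],
    [[0,0,0],[0,0,0.0095],120],
    [[0,0,0],[0,0,0.0095],0],
    [[0,0,0],[0,0,0.0095],0],
    [[0,0,0],[0,0,0.0095],0],
    [[0,0,0],[0,0,0.0095],0],
    [[0,0,0],[0,0,0.0095],0]
  ]
}}

```text
time: 15.75
position: [0.5195, 0.3308, 0.0251]
tool_rot: [2.341, 2.095, 0.0]
ft_force: [-0.5, -0.9, 1.2]
grip_width: 0.995
```

{"op": "step_arm", "data": {
  "plan": [
    [[0,0,0],[0,0,-0.01],0],
    [[0,0,0],[0,0,-0.03],0],
    [[0,0,0],[0,0,-0.06],0],
    [[0,0,0],[0,0,-0.1],0],
    [[0,0,0],[0,0,-0.15],0],
    [[0,0,0],[0,0,-0.2],0],
    [[0,0,0],[0,0,-0.24],0],
    [[0,0,0],[0,0,-0.27],0],
    [[0,0,0],[0,0,-0.28],0],
    [[0,0,0],[0,0,-0.28],0]
  ]
}}

```text
time: 17.0
position: [0.5196, 0.3307, 0.3058]
tool_rot: [-2.341, -2.095, -0.002]
ft_force: [0.7, 0.2, 0.2]
grip_width: 0.997
```

```bash
python3 - <<'E'
from h import *
from fit import *
b=ctrl.get_image("scene");np.save("sc9.npy",b)
cv2.imwrite("pics/s9.png",cv2.resize(b[140:340,110:310],None,fx=3,fy=3,interpolation=2)[:,:,::-1])
cv2.imwrite("pics/s9r.png",cv2.resize(b[130:220,340:440],None,fx=6,fy=6,interpolation=2)[:,:,::-1])
a=ctrl.get_image("top");np.save("tp9.npy",a)
cv2.imwrite("pics/t9r.png",cv2.resize(a[225:275,365:425],None,fx=10,fy=10,interpolation=2)[:,:,::-1])
cv2.imwrite("pics/t9c.png",cv2.resize(a[155:225,200:295],None,fx=8,fy=8,interpolation=2)[:,:,::-1])
s=ctrl.get_state();print(s['time'],s['position'],s['grip_width'])
E
```

```text
17.1 [0.51890268 0.33046611 0.30377578] 1.0046468629860958
```

View pics/s9.png

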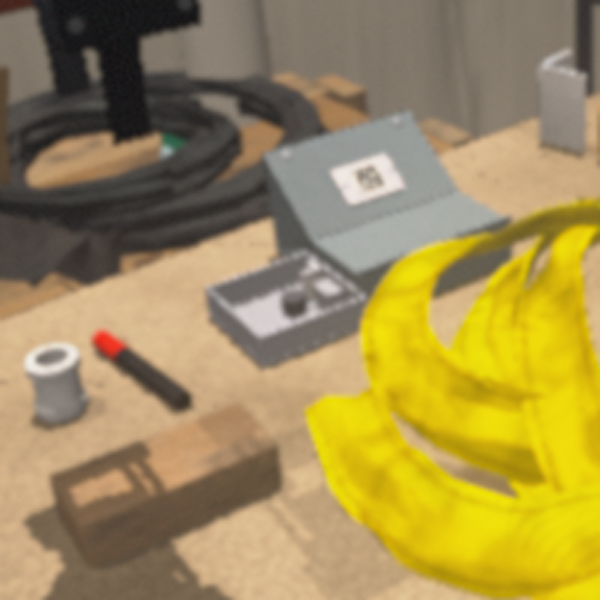

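View pics/s9r.png

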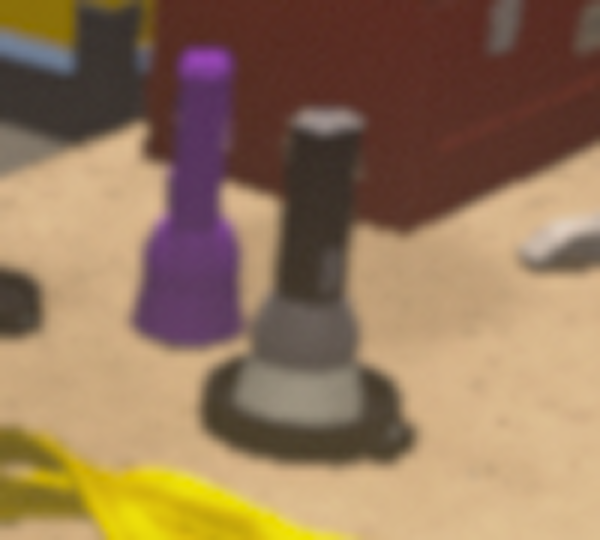

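View pics/t9r.png

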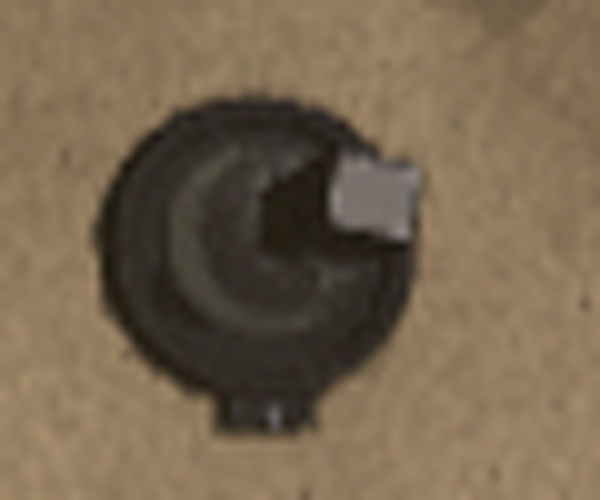

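View pics/t9c.png

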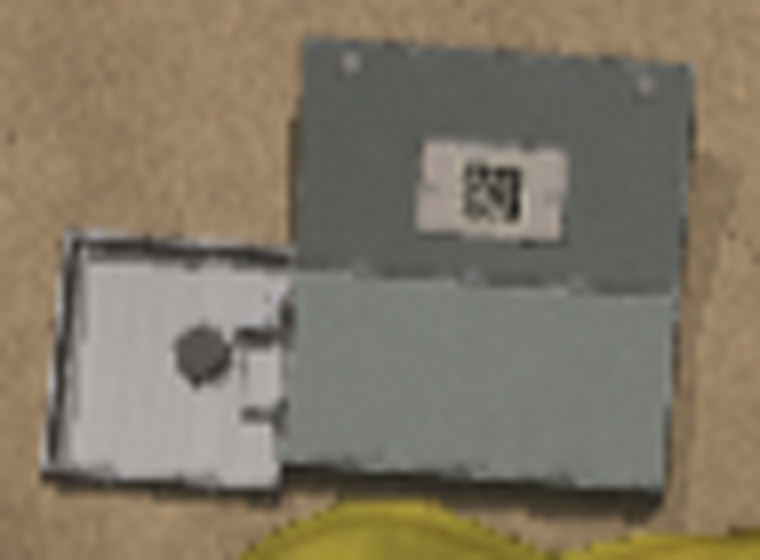

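```bash
python3 - <<'E'
import fit
from fit import *
fit.up=lambda n,U:(np.array(U,float)+.5)/8-.5+np.array([200,155])
L=[("top",(305,40),(122,80,102)),("top",(693,65),(122,-80,102)),("top",(672,295),(40,-80,45)),("top",(297,272),(40,80,45)),("top",(660,487),(-44,-80,51))]
x,r=fit.fit(L,(.65,0,0));print("stand",x.round(4),r.tolist())
c,s=np.cos(x[2]),np.sin(x[2]);M=np.array([[c,s],[-s,c]])
# intersect code rays with plate plane for pts
t=np.radians(35)
n=np.array([-np.sin(t)*c,-np.sin(t)*s,np.cos(t)]); p0=np.array([x[0]+c*.04,x[1]+s*.04,.045])+.002*n
def hit(cam,uv):
    a=plane(cam,uv,0)[0];b=plane(cam,uv,.2)[0];d=b-a;return a+d*((p0-a)@n)/(d@n)
for nm,u in(("code",(492,193)),("TL",(428,140)),("TR",(568,150)),("BR",(560,242)),("BL",(416,232))):
    p=hit("top",fit.up("top",u)); print(nm,p.round(4),(M@(p[:2]-x[:2])).round(4))
u=(np.array((370,179))+.5)/3-.5+np.array([110,140]); p=hit("scene",u);print("sc code",p.round(4),(M@(p[:2]-x[:2])).round(4))
q=lambda U:(np.array(U,float)+.5)/10-.5+np.array([365,225])
H=plane("top",[q(u) for u in((345,152),(420,160),(410,240),(332,230))],.162);print("handle",H[:,:2].round(4).tolist(),H.mean(0).round(4))
for i in range(4):
    e=H[(i+1)%4]-H[i];print(np.hypot(*e[:2]).round(4),np.degrees(np.arctan2(e[1],e[0])).round(1))
b=lambda U:(np.array(U,float)+.5)/6-.5+np.array([340,130])
print("scene handle top",plane("scene",b((327,121)),.162)[0].round(4))
D=plane("top",[q(u) for u in((98,245),(413,245),(255,95))],.02);print("dock",D.round(4).tolist())
print("dock scene",plane("scene",[b((203,405)),b((402,405)),b((302,352)),b((302,458))],.01).round(4).tolist())
E
```

```text
Traceback (most recent call last):
AttributeError: 'function' object has no attribute 'fit'
```

```bash
python3 - <<'E'
import fit as F
from h import *
F.up=lambda n,U:(np.array(U,float)+.5)/8-.5+np.array([200,155])
L=[("top",(305,40),(122,80,102)),("top",(693,65),(122,-80,102)),("top",(672,295),(40,-80,45)),("top",(297,272),(40,80,45)),("top",(660,487),(-44,-80,51))]
x,r=F.fit(L,(.65,0,0));print("stand",x.round(4),r.tolist())
c,s=np.cos(x[2]),np.sin(x[2]);M=np.array([[c,s],[-s,c]])
t=np.radians(35)
n=np.array([-np.sin(t)*c,-np.sin(t)*s,np.cos(t)]); p0=np.array([x[0]+c*.04,x[1]+s*.04,.045])+.002*n
def hit(cam,uv):
    a=plane(cam,uv,0)[0];b=plane(cam,uv,.2)[0];d=b-a;return a+d*((p0-a)@n)/(d@n)
for nm,u in(("code",(492,193)),("TL",(428,140)),("TR",(568,150)),("BR",(560,242)),("BL",(416,232))):
    p=hit("top",F.up("top",u)); print(nm,p.round(4),(M@(p[:2]-x[:2])).round(4))
u=(np.array((370,179))+.5)/3-.5+np.array([110,140]); p=hit("scene",u);print("sc code",p.round(4),(M@(p[:2]-x[:2])).round(4))
q=lambda U:(np.array(U,float)+.5)/10-.5+np.array([365,225])
H=plane("top",[q(u) for u in((345,152),(420,160),(410,240),(332,230))],.162);print("handle",H[:,:2].round(4).tolist(),H.mean(0).round(4))
for i in range(4):
    e=H[(i+1)%4]-H[i];print(np.hypot(*e[:2]).round(4),np.degrees(np.arctan2(e[1],e[0])).round(1))
b=lambda U:(np.array(U,float)+.5)/6-.5+np.array([340,130])
print("scene handle top",plane("scene",b((327,121)),.162)[0].round(4))
D=plane("top",[q(u) for u in((98,245),(413,245),(255,95))],.02);print("dock",D.round(4).tolist())
print("dock scene",plane("scene",[b((203,405)),b((402,405)),b((302,352)),b((302,458))],.01).round(4).tolist())
E
```

```text
stand [ 0.6539  0.0115 -0.0788] [[-0.7, -0.0], [-0.0, 0.3], [0.7, -0.1], [-0.3, -0.7], [0.4, 0.5]]
code [0.7252 0.0047 0.0696] [ 0.0716 -0.0011]
TL [0.7447 0.0304 0.0818] [0.0891 0.0261]
TR [ 0.7401 -0.0269  0.0818] [ 0.089  -0.0314]
BR [ 0.7069 -0.0229  0.0583] [ 0.0556 -0.0301]
BL [0.7115 0.0367 0.0583] [0.0555 0.0297]
sc code [0.7251 0.0052 0.0695] [ 0.0714 -0.0006]
handle [[0.5116, -0.4166], [0.5091, -0.4391], [0.4849, -0.435], [0.488, -0.4117]] [ 0.4984 -0.4256  0.162 ]
0.0226 -96.4
0.0245 170.3
0.0235 82.4
0.0241 -11.9
scene handle top [ 0.4988 -0.423   0.162 ]
dock [[0.496, -0.3683, 0.02], [0.4955, -0.4721, 0.02], [0.5456, -0.4221, 0.02]]
dock scene [[0.5313, -0.3853, 0.01], [0.4594, -0.4566, 0.01], [0.5344, -0.4766, 0.01], [0.4598, -0.3698, 0.01]]
```

```bash
python3 -c "
from h import *
rel([.4985,-.4248,.27],Rdown(-1.728))"
```

```text
t 17.1 rv [-0.0, 0.0023, 1.617] d [-0.7528, 0.0634, 0.0347] q [-0.94, 0.23, 0.4, 1.45, -0.09, 1.48, -0.65]
```

{"op": "step_arm", "data": {
  "plan": [
    [[0,0,0.06],[-0.02,0.002,0],0],
    [[0,0,0.14],[-0.065,0.005,0],0],
    [[0,0,0.22],[-0.115,0.009,0],0],
    [[0,0,0.32],[-0.165,0.014,0],0],
    [[0,0,0.42],[-0.215,0.018,0],0],
    [[0,0,0.52],[-0.265,0.022,0],0],
    [[0,0,0.62],[-0.315,0.026,0],0],
    [[0,0,0.72],[-0.365,0.03,0],0],
    [[0,0,0.82],[-0.415,0.035,0],0],
    [[0,0,0.92],[-0.46,0.039,0],0]
  ]
}}

```text
time: 18.35
position: [0.5055, -0.134, 0.3043]
tool_rot: [-3.03, -0.826, 0.001]
ft_force: [0.4, 0.6, -0.2]
grip_width: 1.0
```

```bash
python3 -c "
from h import *
p0=np.array([.5189,.3305,.3038]);R0=Rdown(-.113)
print(ctrl.get_state()['position'], p0+R0@[-.46,.039,0])
rel([.4985,-.4248,.27],Rdown(-1.728),p0+R0@[-.46,.039,0],Rdown(-.113-.92))"
```

```text
[ 0.50553246 -0.13396389  0.30425882] [ 0.50578182 -0.13096388  0.3038    ]
t 18.35 rv [0.0, 0.0, 0.695] d [-0.1568, 0.2486, 0.0338] q [-0.57, 0.01, 0.79, 1.68, -0.01, 1.46, -0.82]
```

{"op": "step_arm", "data": {
  "plan": [
    [[0,0,0.1],[-0.025,0.04,0],0],
    [[0,0,0.2],[-0.053,0.083,0],0],
    [[0,0,0.3],[-0.08,0.127,0.005],0],
    [[0,0,0.4],[-0.105,0.167,0.01],0],
    [[0,0,0.5],[-0.127,0.202,0.02],0],
    [[0,0,0.59],[-0.145,0.23,0.03],0],
    [[0,0,0.66],[-0.154,0.244,0.034],0],
    [[0,0,0.695],[-0.157,0.249,0.034],0],
    [[0,0,0.695],[-0.157,0.249,0.034],0],
    [[0,0,0.695],[-0.157,0.249,0.034],0]
  ]
}}

```text
time: 19.6
position: [0.5014, -0.4237, 0.2716]
tool_rot: [-3.132, 0.24, -0.002]
ft_force: [0.1, 0.7, 0.6]
grip_width: 0.996
```

```bash
python3 - <<'E'
from h import *
b=ctrl.get_image("scene")
cv2.imwrite("pics/s10.png",cv2.resize(b[40:230,300:460],None,fx=3.1,fy=3.1,interpolation=2)[:,:,::-1])
a=ctrl.get_image("top")
cv2.imwrite("pics/t10.png",cv2.resize(a[180:320,320:460],None,fx=4,fy=4,interpolation=2)[:,:,::-1])
rel([.4985,-.4248,.125],Rdown(-1.728));print(ctrl.get_state()['position'])
E
```

```text
t 19.7 rv [-0.0007, -0.001, 0.0042] d [-0.0028, 0.0015, 0.1465] q [-0.05, 0.46, 1.01, 1.41, -0.39, 1.48, -0.78]
[ 0.50135542 -0.42387047  0.27148977]
```

View pics/s10.png

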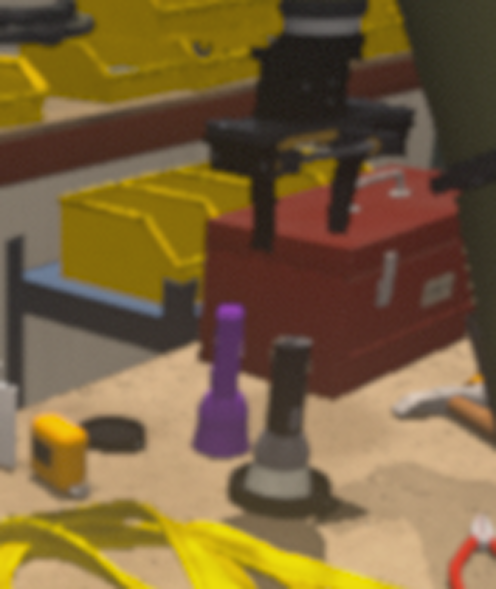

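View pics/t10.png

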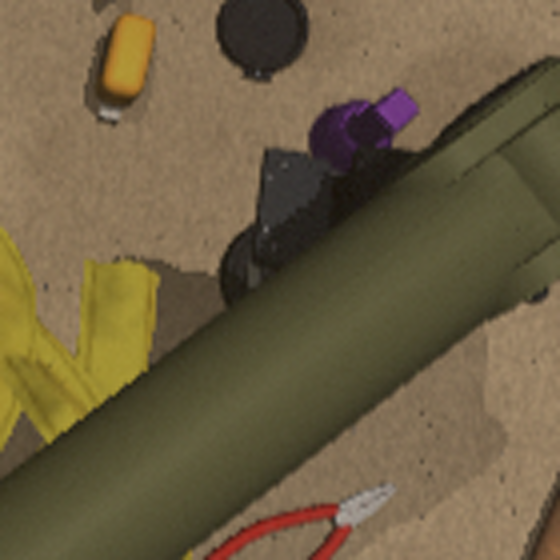

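The open jaws stand over the black-handled reader (scene crop (290,390)), clear of the purple one. Descending to grip.

{"op": "step_arm", "data": {
  "plan": [
    [[0,0,0.004],[-0.003,0.001,0.02],0],
    [[0,0,0.004],[-0.003,0.001,0.045],0],
    [[0,0,0.004],[-0.003,0.001,0.07],0],
    [[0,0,0.004],[-0.003,0.001,0.095],0],
    [[0,0,0.004],[-0.003,0.001,0.115],0],
    [[0,0,0.004],[-0.003,0.001,0.13],0],
    [[0,0,0.004],[-0.003,0.001,0.141],0],
    [[0,0,0.004],[-0.003,0.001,0.146],0],
    [[0,0,0.004],[-0.003,0.001,0.146],0],
    [[0,0,0.004],[-0.003,0.001,0.146],100]
  ],
  "squeeze": 35
}}

```text
time: 20.95
position: [0.4978, -0.4259, 0.1257]
tool_rot: [3.131, -0.25, 0.002]
ft_force: [0.1, -0.4, -0.1]
grip_width: 0.95
```

{"op": "step_arm", "data": {
  "plan": [
    [[0,0,0],[0,0,0],140],
    [[0,0,0],[0,0,0],255],
    [[0,0,0],[0,0,0],255],
    [[0,0,0],[0,0,0],255],
    [[0,0,0],[0,0,0],255],
    [[0,0,0],[0,0,0],255],
    [[0,0,0],[0,0,0],255],
    [[0,0,0],[0,0,-0.001],255],
    [[0,0,0],[0,0,-0.002],255],
    [[0,0,0],[0,0,-0.002],255]
  ]
}}

```text
time: 22.2
position: [0.4974, -0.4254, 0.1269]
tool_rot: [-3.132, 0.25, 0.0]
ft_force: [-0.1, 0.1, -2.8]
grip_width: 0.349
```

```bash
python3 - <<'E'
from h import *
b=ctrl.get_image("scene")
cv2.imwrite("pics/s11.png",cv2.resize(b[80:230,320:460],None,fx=4,fy=4,interpolation=2)[:,:,::-1])
s=ctrl.get_state();print(s['time'],s['position'],s['ft_force'],s['torque'],s['grip_width']*87,s['joint_positions'].round(2))
E
```

```text
22.25 [ 0.49737816 -0.42545583  0.12691675] [-0.08453439  0.09141083 -3.42322315] [-0.06715484  0.14856707  0.05765508] 30.440003989139296 [-0.03  0.56  0.95  1.6  -0.47  1.23 -0.72]
```

View pics/s11.png

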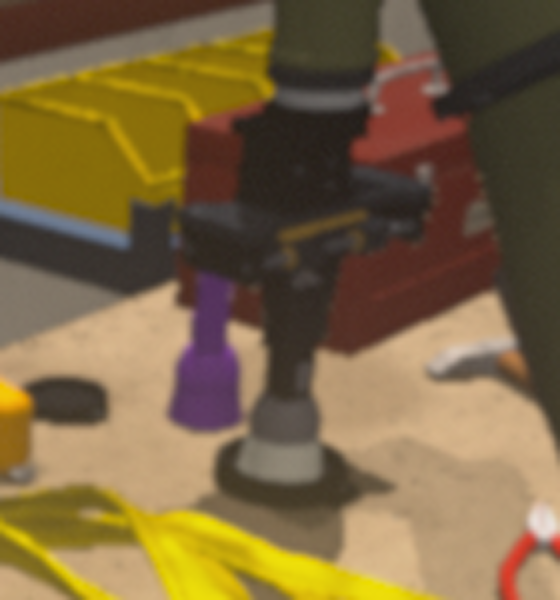

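```bash
cat > scan.py <<'E'
from h import *
yaw=-.079;t=np.radians(35)
n=np.array([-np.sin(t)*np.cos(yaw),-np.sin(t)*np.sin(yaw),np.cos(t)])
code=np.array([.7252,.005,.0696])
y=-np.array([-np.sin(yaw),np.cos(yaw),0]);z=-n
RS=np.stack([np.cross(y,z),y,z],1)
if __name__=="__main__":
    for d in(.25,.1875):
        print(code+d*n); rel(code+d*n,RS)
        rel(code+d*n,RS,[.4974,-.4255,.287],Rdown(-1.728))
E
python3 scan.py
```

```text
[0.58225312 0.01631636 0.27438801]
t 22.25 rv [0.0244, 0.6107, -0.0778] d [0.0137, -0.4497, -0.1474] q [-0.03, 0.56, 0.95, 1.6, -0.47, 1.23, -0.72]
t 22.25 rv [0.0239, 0.6105, -0.0758] d [0.0146, -0.4497, 0.0126] q [-0.03, 0.56, 0.95, 1.6, -0.47, 1.23, -0.72]
[0.61798984 0.01348727 0.22319101]
t 22.25 rv [0.0244, 0.6107, -0.0778] d [0.0495, -0.4525, -0.0962] q [-0.03, 0.56, 0.95, 1.6, -0.47, 1.23, -0.72]
t 22.25 rv [0.0239, 0.6105, -0.0758] d [0.0504, -0.4525, 0.0638] q [-0.03, 0.56, 0.95, 1.6, -0.47, 1.23, -0.72]
```

{"op": "step_arm", "data": {
  "plan": [
    [[0,0,0],[0,0,-0.015],255],
    [[0,0,0],[0,0,-0.035],255],
    [[0,0,0],[0,0,-0.06],255],
    [[0,0,0],[0,0,-0.09],255],
    [[0,0,0],[0,0,-0.12],255],
    [[0,0,0],[0,-0.01,-0.145],255],
    [[0,0.03,-0.004],[0.001,-0.03,-0.158],255],
    [[0,0.06,-0.008],[0.002,-0.055,-0.16],255],
    [[0.003,0.1,-0.012],[0.003,-0.085,-0.16],255],
    [[0.004,0.14,-0.017],[0.003,-0.115,-0.16],255]
  ]
}}

```text
time: 23.5
position: [0.5186, -0.3125, 0.2887]
tool_rot: [3.118, -0.224, 0.224]
ft_force: [-0.2, 0.3, -2.4]
grip_width: 0.344
```

```bash
python3 - <<'E'
from scan import *
s=ctrl.get_state();print(s['position'],s['ft_force'],s['grip_width']*87)
p0=np.array([.4974,-.4255,.1269]);R0=Rdown(-1.728)
pc=p0+R0@[.003,-.115,-.16];Rc=R0@R.from_rotvec([.004,.14,-.017]).as_matrix();print(pc)
rel(code+.25*n,RS,pc,Rc);rel(code+.25*n,RS)
E
```

```text
[ 0.51858967 -0.31253168  0.28865922] [-0.24178902  0.30468259 -2.38533518] 29.929005475930353
[ 0.51836706 -0.31238774  0.2869    ]
t 23.5 rv [0.0199, 0.4706, -0.0583] d [0.0154, -0.3344, 0.0157] q [-0.42, 0.17, 1.08, 1.64, -0.22, 1.31, -1.03]
t 23.5 rv [0.0212, 0.4677, -0.0613] d [0.0137, -0.3345, 0.0174] q [-0.42, 0.17, 1.08, 1.64, -0.22, 1.31, -1.03]
```

{"op": "step_arm", "data": {
  "plan": [
    [[0.001,0.03,-0.004],[0.001,-0.03,0.001],255],
    [[0.003,0.07,-0.008],[0.003,-0.06,0.003],255],
    [[0.004,0.11,-0.013],[0.004,-0.09,0.004],255],
    [[0.005,0.15,-0.018],[0.005,-0.12,0.006],255],
    [[0.007,0.19,-0.023],[0.006,-0.15,0.007],255],
    [[0.008,0.23,-0.028],[0.008,-0.18,0.008],255],
    [[0.01,0.27,-0.033],[0.009,-0.205,0.01],255],
    [[0.011,0.31,-0.038],[0.01,-0.225,0.011],255],
    [[0.013,0.34,-0.042],[0.011,-0.24,0.011],255],
    [[0.013,0.34,-0.042],[0.011,-0.25,0.012],255]
  ]
}}

```text
time: 24.75
position: [0.566, -0.0672, 0.2782]
tool_rot: [3.028, -0.153, 0.742]
ft_force: [0.1, -0.9, -2.0]
grip_width: 0.344
```

```bash
python3 - <<'E'
from scan import *
s=ctrl.get_state();print(s['position'],s['ft_force'],s['grip_width']*87)
rel(code+.25*n,RS);rel(code+.1875*n,RS)
E
```

```text
[ 0.56595221 -0.06724792  0.27823188] [ 0.08567277 -0.87070977 -2.0007284 ] 29.94634002733994
t 24.75 rv [0.0077, 0.1304, -0.0198] d [0.0051, -0.0848, 0.0073] q [-0.59, -0.28, 0.55, 2.02, 0.25, 0.89, -1.8]
t 24.75 rv [0.0077, 0.1304, -0.0198] d [0.0132, -0.0853, 0.0693] q [-0.59, -0.28, 0.55, 2.02, 0.25, 0.89, -1.8]
```

```bash
python3 - <<'E'
from scan import *
s=ctrl.get_state()
R0=R.from_rotvec(s['tool_rot']).as_matrix()
print(np.degrees(np.arccos(-R0[2,2])),R0.round(3).tolist())
for f in(0,.3,.6):
    Rt=R0@R.from_rotvec(np.array([.0077*3*f if f else 0,.1304*f,-.0198*f])).as_matrix() if f else R0
    ang=np.arccos(Rt[:,2]@-n)
    print(f,ang); rel(code-.1875*Rt[:,2],Rt)
E
```

```text
27.524063775793365 [[0.882, -0.1, 0.46], [-0.09, -0.995, -0.043], [0.462, -0.004, -0.887]]
0 0.1306737397675076
t 24.75 rv [0.0, 0.0, 0.0] d [0.0376, -0.087, 0.0677] q [-0.59, -0.28, 0.55, 2.02, 0.25, 0.89, -1.8]
0.3 0.09128539221021298
t 24.75 rv [0.0069, 0.0391, -0.0059] d [0.0302, -0.0857, 0.0678] q [-0.59, -0.28, 0.55, 2.02, 0.25, 0.89, -1.8]
0.6 0.052477080102736405
t 24.75 rv [0.0139, 0.0782, -0.0119] d [0.0229, -0.0843, 0.0683] q [-0.59, -0.28, 0.55, 2.02, 0.25, 0.89, -1.8]
```

{"op": "step_arm", "data": {
  "plan": [
    [[0,0,0],[0.004,-0.009,0.004],255],
    [[0,0,0],[0.008,-0.018,0.008],255],
    [[0,0,0],[0.012,-0.028,0.013],255],
    [[0,0,0],[0.016,-0.038,0.018],255],
    [[0,0,0],[0.021,-0.049,0.023],255],
    [[0,0,0],[0.026,-0.06,0.028],255],
    [[0,0,0],[0.031,-0.071,0.034],255],
    [[0,0,0],[0.035,-0.08,0.038],255],
    [[0,0,0],[0.0375,-0.086,0.04],255],
    [[0,0,0],[0.0375,-0.086,0.04],255]
  ]
}}

```text
time: 26.0
position: [0.6265, 0.0144, 0.2593]
tool_rot: [3.027, -0.149, 0.741]
ft_force: [-0.6, 0.3, -2.1]
grip_width: 0.347
```

```bash
python3 - <<'E'
from scan import *
s=ctrl.get_state();print(s['position'],s['ft_force'],s['grip_width']*87)
R0=R.from_rotvec(s['tool_rot']).as_matrix()
print(np.arccos(R0[:,2]@-n),s['joint_positions'].round(3))
rel(code-.1875*R0[:,2],R0)
rel(code+.1875*n,RS)
b=ctrl.get_image("scene")
cv2.imwrite("pics/s12.png",cv2.resize(b[80:280,150:350],None,fx=3,fy=3,interpolation=2)[:,:,::-1])
E
```

```text
[0.62654992 0.01436058 0.259349  ] [-0.63868711  0.30121678 -2.08636212] 30.15489342278333
0.13104643982447087 [-0.65  -0.093  0.504  1.931  0.205  0.832 -1.909]
t 26.0 rv [0.0, 0.0, 0.0] d [0.0003, 0.0001, 0.0266] q [-0.65, -0.09, 0.5, 1.93, 0.2, 0.83, -1.91]
t 26.0 rv [0.0079, 0.1308, -0.0169] d [-0.0242, 0.0018, 0.0282] q [-0.65, -0.09, 0.5, 1.93, 0.2, 0.83, -1.91]
```

View pics/s12.png

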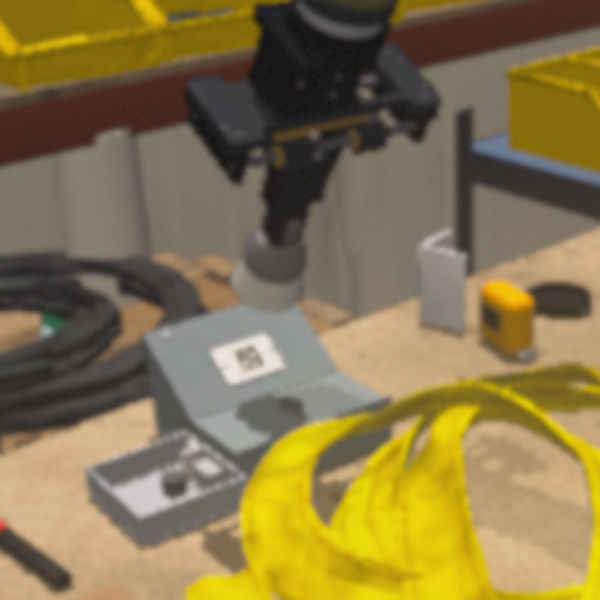

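q2 has eased to -0.09. Making the last correction to the square-on pose.

{"op": "step_arm", "data": {
  "plan": [
    [[0.001,0.02,-0.002],[-0.003,0,0.004],255],
    [[0.002,0.04,-0.005],[-0.007,0.001,0.008],255],
    [[0.003,0.06,-0.008],[-0.011,0.001,0.013],255],
    [[0.005,0.08,-0.01],[-0.015,0.001,0.017],255],
    [[0.006,0.1,-0.013],[-0.019,0.001,0.021],255],
    [[0.007,0.115,-0.015],[-0.022,0.002,0.025],255],
    [[0.008,0.125,-0.016],[-0.0235,0.002,0.027],255],
    [[0.008,0.13,-0.017],[-0.024,0.002,0.028],255],
    [[0.008,0.13,-0.017],[-0.024,0.002,0.028],255],
    [[0.008,0.13,-0.017],[-0.024,0.002,0.028],255]
  ]
}}

```text
time: 27.3
position: [0.6183, 0.0128, 0.224]
tool_rot: [2.972, -0.119, 0.937]
ft_force: [0.2, -0.2, -2.1]
grip_width: 0.35
```

```bash
python3 - <<'E'
from scan import *
s=ctrl.get_state();print(s['position'],s['ft_force'],s['grip_width']*87)
R0=R.from_rotvec(s['tool_rot']).as_matrix()
print(np.arccos(R0[:,2]@-n),s['joint_positions'].round(3),np.abs(s['qd']).max())
print("code in tool",(R0.T@(code-s['position'])).round(4))
rel(code+.1875*n,RS)
b=ctrl.get_image("scene");a=ctrl.get_image("top")
cv2.imwrite("pics/s13.png",cv2.resize(b[120:260,170:330],None,fx=4.5,fy=4.5,interpolation=2)[:,:,::-1])
cv2.imwrite("pics/t13.png",cv2.resize(a[130:260,190:340],None,fx=4,fy=4,interpolation=2)[:,:,::-1])
# expected axis points in scene
for zz in(.0,.055,.1175,): print(zz,proj("scene",s['position']+R0[:,2]*zz)[0].round(1),proj("top",s['position']+R0[:,2]*zz)[0].round(1))
E
```

```text
[0.61825819 0.01279999 0.22395961] [ 0.15934039 -0.24259767 -2.1027063 ] 30.41255069500937
0.0001516491813077793 [-0.626 -0.159  0.457  2.107  0.36   0.605 -2.04 ] 0.0014537818315244271
code in tool [-0.0007 -0.0006  0.1879]
t 27.3 rv [-0.0002, -0.0, -0.0008] d [-0.0007, -0.0007, 0.0004] q [-0.63, -0.16, 0.46, 2.11, 0.36, 0.61, -2.04]
0.0 [251.6 156.7] [256.  202.1]
0.055 [245.7 170.2] [257.6 194.6]
0.1175 [239.5 184.4] [259.4 186.7]
```

View pics/s13.png

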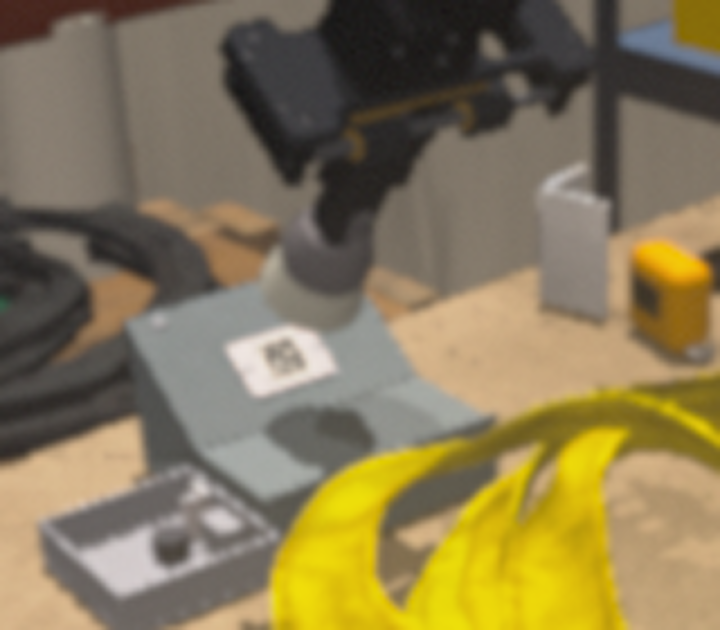

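View pics/t13.png

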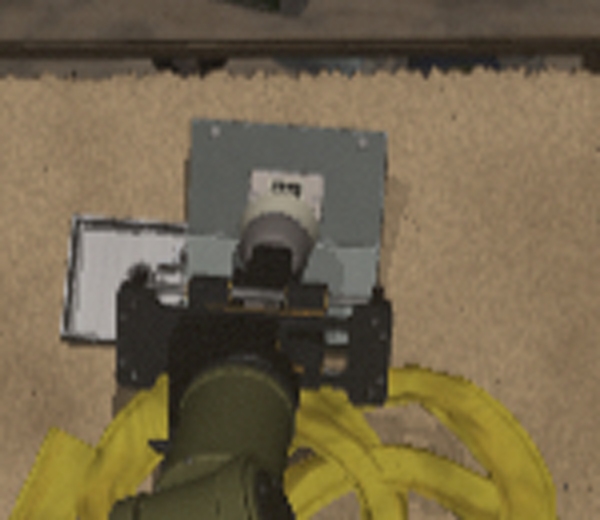

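The reader is square on. The projected axis (scene crop (313,290)) matches the hood's window centre at about (313,300), with the code dead ahead. Holding still.

{"op": "step_arm", "data": {
  "plan": [
    [[0,0,0],[0,0,0],255],
    [[0,0,0],[0,0,0],255],
    [[0,0,0],[0,0,0],255],
    [[0,0,0],[0,0,0],255],
    [[0,0,0],[0,0,0],255],
    [[0,0,0],[0,0,0],255],
    [[0,0,0],[0,0,0],255],
    [[0,0,0],[0,0,0],255],
    [[0,0,0],[0,0,0],255],
    [[0,0,0],[0,0,0],255]
  ]
}}

```text
time: 28.65
position: [0.6179, 0.0128, 0.2236]
tool_rot: [2.972, -0.119, 0.936]
ft_force: [0.6, 0.1, -3.0]
grip_width: 0.345
```

{"op": "step_arm", "data": {
  "plan": [
    [[0,0,0],[0,0,0],255],
    [[0,0,0],[0,0,0],255],
    [[0,0,0],[0,0,0],255],
    [[0,0,0],[0,0,0],255],
    [[0,0,0],[0,0,0],255],
    [[0,0,0],[0,0,0],255],
    [[0,0,0],[0,0,0],255],
    [[0,0,0],[0,0,0],255],
    [[0,0,0],[0,0,0],255],
    [[0,0,0],[0,0,0],255]
  ]
}}

```text
time: 29.9
position: [0.6179, 0.0128, 0.2236]
tool_rot: [2.972, -0.119, 0.936]
ft_force: [0.8, -0.2, -2.0]
grip_width: 0.344
```

```bash
python3 - <<'E'
from scan import *
s=ctrl.get_state();print(s['position'],s['grip_width']*87)
R0=R.from_rotvec(s['tool_rot']).as_matrix();print("code in tool",(R0.T@(code-s['position'])).round(4))
rel([.6265,.0144,.27],RS@R.from_rotvec([-.008,-.13,.017]).as_matrix())
rel([.566,-.1,.285],Rdown(-1.66))
E
```

```text
[0.61793143 0.01275699 0.22358461] 29.920429638548647
code in tool [-1.000e-04 -7.000e-04  1.878e-01]
t 29.9 rv [-0.0081, -0.1295, 0.0162] d [0.0335, -0.0023, -0.0332] q [-0.63, -0.16, 0.46, 2.11, 0.36, 0.61, -2.04]
t 29.9 rv [-0.0034, -0.6103, 0.0092] d [0.0002, 0.1165, -0.0749] q [-0.63, -0.16, 0.46, 2.11, 0.36, 0.61, -2.04]
```

{"op": "step_arm", "data": {
  "plan": [
    [[0,0,0],[0.005,0,-0.01],255],
    [[0,-0.03,0],[0.012,0,-0.03],255],
    [[0,-0.1,0.001],[0.016,0.005,-0.05],255],
    [[-0.001,-0.17,0.002],[0.016,0.015,-0.065],255],
    [[-0.001,-0.25,0.003],[0.014,0.03,-0.075],255],
    [[-0.002,-0.33,0.004],[0.01,0.05,-0.078],255],
    [[-0.002,-0.41,0.005],[0.006,0.07,-0.077],255],
    [[-0.003,-0.49,0.006],[0.003,0.09,-0.076],255],
    [[-0.003,-0.56,0.008],[0,0.108,-0.075],255],
    [[-0.003,-0.61,0.009],[0,0.1165,-0.075],255]
  ]
}}

```text
time: 31.15
position: [0.5664, -0.1013, 0.286]
tool_rot: [3.138, -0.141, 0.001]
ft_force: [-0.0, 0.9, -2.4]
grip_width: 0.346
```

```bash
python3 - <<'E'
from scan import *
s=ctrl.get_state();print(s['position'],s['grip_width']*87)
rel([.497,-.4222,.285],Rdown(-1.728))
E
```

```text
[ 0.56643859 -0.10129943  0.28595363] 30.1391195765272
t 31.15 rv [0.0006, -0.0008, 0.0676] d [-0.0404, 0.3258, 0.0011] q [-0.53, 0.16, 0.75, 1.59, -0.11, 1.43, -1.43]
```

{"op": "step_arm", "data": {
  "plan": [
    [[0,0,0.005],[-0.003,0.025,0],255],
    [[0,0,0.012],[-0.008,0.065,0],255],
    [[0,0,0.02],[-0.014,0.11,0],255],
    [[0,0,0.028],[-0.019,0.155,0],255],
    [[0,0,0.036],[-0.025,0.2,0],255],
    [[0,0,0.046],[-0.03,0.245,0],255],
    [[0,0,0.055],[-0.035,0.285,0],255],
    [[0,0,0.063],[-0.039,0.312,0.001],255],
    [[0,0,0.068],[-0.041,0.326,0.001],255],
    [[0,0,0.068],[-0.041,0.326,0.001],255]
  ]
}}

```text
time: 32.4
position: [0.496, -0.4216, 0.2842]
tool_rot: [3.132, -0.248, 0.001]
ft_force: [0.8, -0.1, -2.5]
grip_width: 0.341
```

```bash
python3 - <<'E'
from scan import *
rel([.496,-.423,.135],Rdown(-1.728))
s=ctrl.get_state();print(s['position'],s['grip_width']*87)
b=ctrl.get_image("scene")
cv2.imwrite("pics/s14.png",cv2.resize(b[80:230,320:460],None,fx=4,fy=4,interpolation=2)[:,:,::-1])
E
```

```text
t 32.4 rv [0.0002, -0.0007, -0.0006] d [0.0001, 0.0013, 0.1492] q [0.01, 0.4, 0.89, 1.4, -0.31, 1.48, -0.84]
[ 0.49596517 -0.42162747  0.28422388] 29.695472597344853
```

View pics/s14.png

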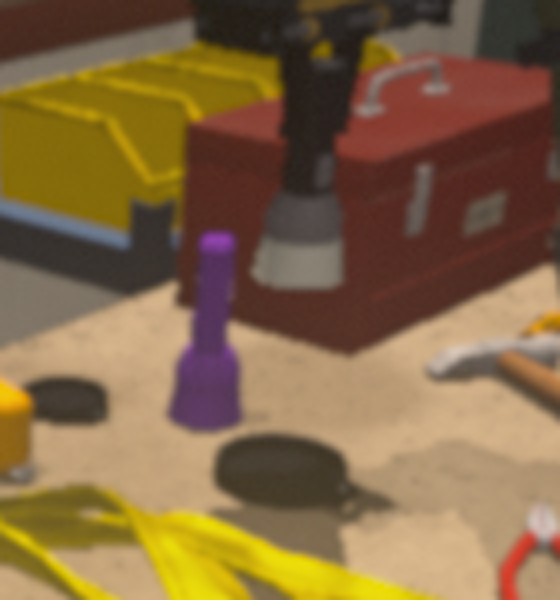

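{"op": "step_arm", "data": {
  "plan": [
    [[0,0,0],[0,0.001,0.02],255],
    [[0,0,0],[0,0.001,0.045],255],
    [[0,0,0],[0,0.001,0.07],255],
    [[0,0,0],[0,0.001,0.095],255],
    [[0,0,0],[0,0.001,0.115],255],
    [[0,0,0],[0,0.001,0.13],255],
    [[0,0,0],[0,0.001,0.14],255],
    [[0,0,0],[0,0.001,0.146],255],
    [[0,0,0],[0,0.001,0.149],255],
    [[0,0,0],[0,0.001,0.149],255]
  ]
}}

```text
time: 33.7
position: [0.496, -0.4222, 0.1351]
tool_rot: [-3.132, 0.246, -0.001]
ft_force: [0.3, -0.1, -2.4]
grip_width: 0.348
```

```bash
python3 - <<'E'
from scan import *
s=ctrl.get_state();print(s['position'],s['ft_force'],s['grip_width']*87)
b=ctrl.get_image("scene")
cv2.imwrite("pics/s15.png",cv2.resize(b[80:230,320:460],None,fx=4,fy=4,interpolation=2)[:,:,::-1])
E
```

```text
[ 0.49600865 -0.4221963   0.13511721] [ 0.27716911 -0.05739204 -2.4053657 ] 30.27270591380152
```

View pics/s15.png

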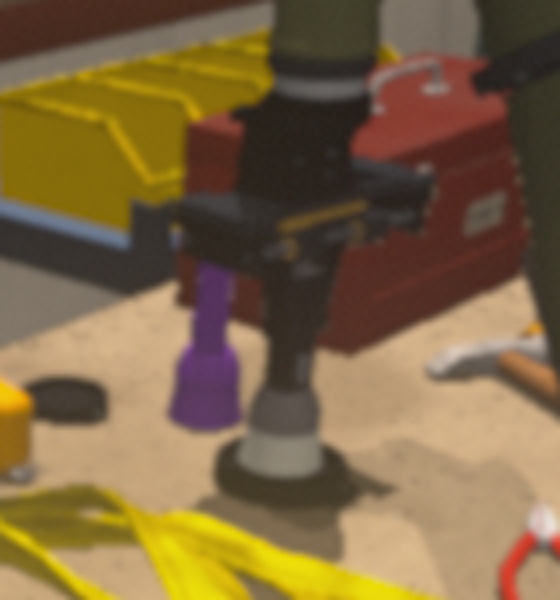

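{"op": "step_arm", "data": {
  "plan": [
    [[0,0,0],[0,0,0.003],255],
    [[0,0,0],[0,0,0.006],255],
    [[0,0,0],[0,0,0.0085],255],
    [[0,0,0],[0,0,0.0095],255],
    [[0,0,0],[0,0,0.0095],255],
    [[0,0,0],[0,0,0.0095],160],
    [[0,0,0],[0,0,0.0095],130],
    [[0,0,0],[0,0,0.0095],60],
    [[0,0,0],[0,0,0.0095],0],
    [[0,0,0],[0,0,0.0095],0]
  ]
}}

```text
time: 35.0
position: [0.496, -0.422, 0.1254]
tool_rot: [-3.132, 0.246, -0.001]
ft_force: [-0.2, 0.7, -0.1]
grip_width: 0.742
```

{"op": "step_arm", "data": {
  "plan": [
    [[0,0,0],[0,0,0],0],
    [[0,0,0],[0,0,0],0],
    [[0,0,0],[0,0,-0.015],0],
    [[0,0,0],[0,0,-0.04],0],
    [[0,0,0],[0,0,-0.07],0],
    [[0,0,0],[0,0,-0.1],0],
    [[0,0,0],[0,0,-0.13],0],
    [[0,0,0],[0,-0.03,-0.15],0],
    [[0,0,0],[0,-0.08,-0.16],0],
    [[0,0,0],[0,-0.12,-0.16],0]
  ]
}}

```text
time: 36.25
position: [0.5154, -0.3025, 0.2876]
tool_rot: [-3.132, 0.246, -0.005]
ft_force: [-0.3, 0.5, 0.3]
grip_width: 1.0
```

```bash
python3 - <<'E'
from scan import *
s=ctrl.get_state();print(s['time'],s['position'],s['ft_force'],s['grip_width']*87)
b=ctrl.get_image("scene");a=ctrl.get_image("top")
cv2.imwrite("pics/s16.png",cv2.resize(b[130:220,340:440],None,fx=6,fy=6,interpolation=2)[:,:,::-1])
cv2.imwrite("pics/s17.png",cv2.resize(b[140:340,110:350],None,fx=3,fy=3,interpolation=2)[:,:,::-1])
cv2.imwrite("pics/t16.png",cv2.resize(a[170:280,330:440],None,fx=5,fy=5,interpolation=2)[:,:,::-1])
E
```

```text
36.25 [ 0.51538009 -0.30245052  0.28755817] [-0.29588209  0.53659699  0.30541111] 86.98045522721148
```

View pics/s16.png

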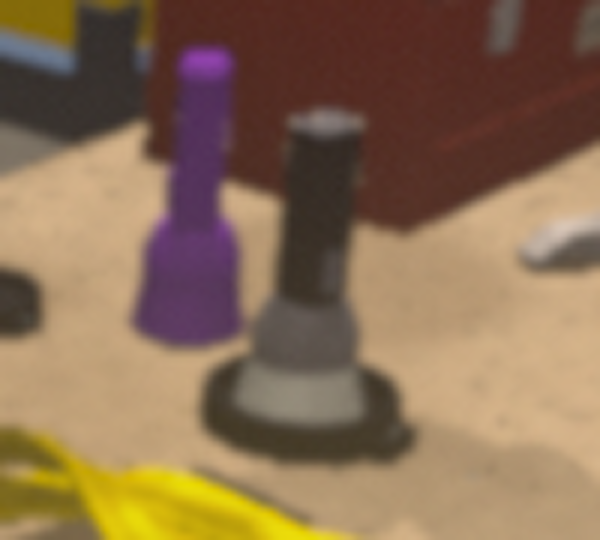

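View pics/s17.png

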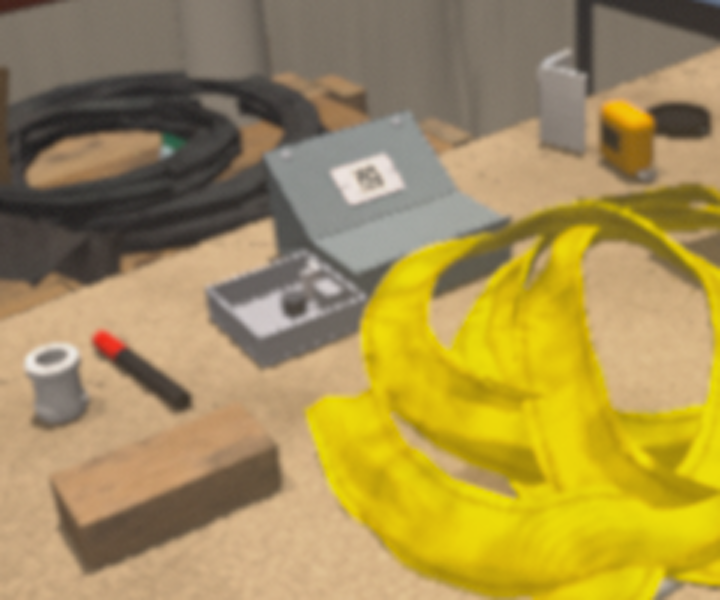

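View pics/t16.png

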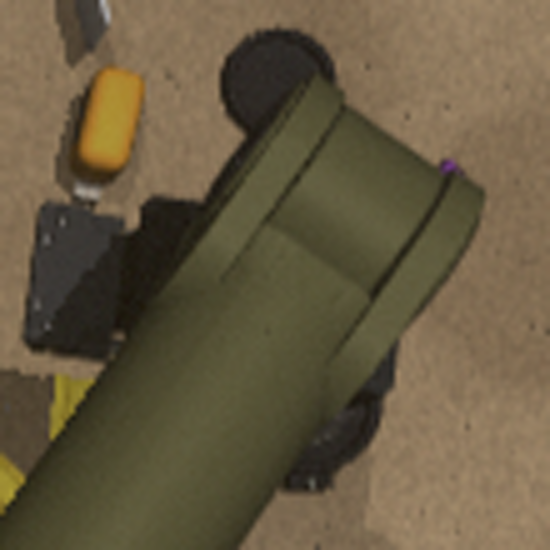

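The reader stands upright in the large dock at its original pixels, with handle top at (327,121) in the crop. The block is flat, the offcuts are in the tray, and the bystanders haven't moved. Handing in.

{"op": "step_arm", "data": {
  "plan": [
    [[0,0,0],[0,0,0],0],
    [[0,0,0],[0,0,0],0],
    [[0,0,0],[0,0,0],0],
    [[0,0,0],[0,0,0],0],
    [[0,0,0],[0,0,0],0],
    [[0,0,0],[0,0,0],0],
    [[0,0,0],[0,0,0],0],
    [[0,0,0],[0,0,0],0],
    [[0,0,0],[0,0,0],0],
    [[0,0,0],[0,0,0],0]
  ]
}}

```text
time: 37.6
position: [0.5146, -0.3035, 0.2854]
tool_rot: [-3.132, 0.246, -0.001]
ft_force: [0.1, -0.5, -0.2]
grip_width: 0.998
```

```bash
python3 -c "
from bench import ctrl
print(ctrl.close_job())"
```

```text
the job is handed in; nothing more can be done
None
```

The job is done and handed in at about 38 s of the 72 s allowed; the interface reports no verdict.

- **Sweep:** I swept the three offcuts into the catch tray with the held block, then laid the block flat at its old spot.
- **Scan:** I held the reader for over 2.5 s, aimed at the code from about 70 mm. By my measurements the code was within 1 mm of the tool axis and the tilt error was near zero.
- **Reader:** I stood it back in the larger dock.

**Last checks:** the final scene picture shows all three offcuts in the tray, the block flat, the reader upright in its dock, and the tape measure, coupling and marker in their original places. The gripper is open and clear of everything, with no contact force. In the last top picture the arm hid the reader, so its seating rests on the scene view and the 125 mm release height, which matched the pick-up height.

**Disagreement found:** the code sits about 9 mm lower on the panel than its exact middle. Both cameras agreed on this, so I aimed at the measured position. On the way to the scan, joint 2 came within 0.02 rad of its lower limit (-0.28 against -0.3), so I changed the approach.

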